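Load the grinder tool-rest plates into the numbered rack

ROBOT

A 7-joint arm with a two-finger parallel gripper is mounted at the origin on the work surface. World frame = base frame: x ahead of the robot, y to its left, z up, the work surface at z = 0. Lengths are in m, angles in rad, forces in N, time in s.
With the tool pointing down it reaches from about 0.35 to 0.9 m from the base axis. Payload 7.2 kg.
Tool frame: the origin (TCP) lies midway between the tips of the shut fingers; the grasp point (between the pads) lies behind it (env.tcp_to_grasp is the y of the grasp point in the tool frame, in m); y points along the fingers, x is the direction in which the jaws open and shut, and the axes are right-handed (so a half turn about y gives the same grasp; the last joint's range is limited). The gripper opens to 85 mm and grips with 20 to 120 N. Pads are 22 mm wide; open, the fingers measure 114 mm over their backs; the gripper's body (76 mm by 85 mm) begins 54 mm behind the grasp point. The pads swing forward as they close: fully open they stand 13 mm farther back than shut.
Start: joints at [-1.266, 0.411, -0.013, 1.596, 0.006, 1.134, -0.082], TCP at [0.228, 0.582, 0.231] pointing down, gripper open.
Joint ranges: [-2.95, 2.95], [-0.29, 1.99], [-1.47, 1.44], [0.14, 2.54], [-1.03, 4.17], [0.13, 1.85], [-2.86, 2.86]. Speed limits (rad/s): [2.39, 2.39, 3.01, 3.01, 3.14, 3.14, 3.14].

INTERFACE

Orientations are given as a rotation vector (axis times angle).
In Python, from bench import monitor, viewer, env gives the robot as it stands. The module is installed in compiled form; this text tells all that it offers.
- The arm moves only by the tool drive_tool, never from a script. Its argument "moves" is a list of rows, each a list of 7 numbers: the closure, from -1 (fully open) to 1 (shut), then the shift along the tool's x, y, z scaled (see below), then the turn, a rotation vector about the tool's x, y, z scaled (see below). In form: [[claw, dx, dy, dz, ax, ay, az], ...]. A call has 1 to 8 rows; each row shifts and turns the commanded pose from where the row before left it, along the tool's axes as they then stand; what a row does not reach is not made up. The controller multiplies each number of a shift by 0.5 m and each number of a turn by 45 degrees. A row lasts 1/10 s, in which the tool goes at most 50 mm and 8.59 degrees, less where a joint would pass 70% of its speed; a pose out of reach is approached as far as the arm can. A call with a number of a shift or a turn outside -1 to 1 is refused whole. A call with a gripper value outside its range is refused whole. The fingers move at their own pace and stop on an object; "force" is the grip in N (left out, the last holds). Time passes only in rows, so rows that do not move let the fingers close. It gives the time, the measured TCP pose, the force and the opening at its end, in the units of the state.
- monitor.get_obs(): the state, without advancing time (a new reading comes with each control period).
- viewer.capture(name): name is "scene" or "side" or "wrist"; returns a dict with "frame" (420x560x3 uint8, red, green, blue), "depth" (420x560 float32, m along the optical axis (not along the pixel's ray), 0 where there is no reading), "camera_matrix" (3x3 intrinsics, pixels), "extrinsics" (4x4, takes a point from world to camera coordinates). Camera axes: x right, y down, z forward; pixel columns grow to the right and rows downward; lengths in m; the calibration is good to about 2 mm. A picture is of the moment at which its call begins.
- env.hand_in(): hands the job in, once; it reports no verdict.
The state is a dict: "time_s": time; "qpos": joint angles; "qvel": joint speeds; "joint_torque": joint torques, N m; "tool_pos": TCP position; "ee_rot": TCP orientation; "wrist_force": force on the tool from outside, world axes, zero at the start; "wrist_torque": the same for the moment, N m; "gripper_width": finger opening in m.
Only numpy, scipy, OpenCV 4.12 (cv2) and the standard library are available. Lean on these libraries where they do the work, as an engineer would, in place of code of your own. Each camera call takes 0.05 s, during which the arm holds its last target.

TASK

Two aluminium tool-rest plates lie flush in wooden nests, where they can only be had by pressing the end without the tang so that they rock up. Load them into the sloping rack, tang first, pushed fully home and let go: first the wide plate into the pocket with one dot, then the narrow plate into the pocket with two dots. Do not disturb the grease tin, the feed roller or the screwdriver.

Things in the scene. Friction and masses are not known exactly. Their poses are not given: they have to be found in the camera images.
- wide_plate: Flat aluminium plate, 120 mm long, 12 mm thick, 0.12 to 0.22 kg, alike on both faces. Body 48 mm wide, x -60..+22 mm; tang 24 mm wide, x +22..+60 mm, its last 6 mm narrowed to 18 x 8 mm. Origin: middle of length, width and thickness; x towards the tang, y across, z out of a big face. Starts flat, flush in nest_wide, axes as the nest. Hold it near the heel to insert it: pocket cheeks flank the shoulders.
- narrow_plate: As wide_plate, but the body is 36 mm wide (tang the same 24 mm) and it weighs 0.09 to 0.17 kg. Starts in nest_narrow.
- wide_plate_tip (a point): middle of the wide plate's tang end (plate x = +60 mm)
- wide_plate_heel (a point): middle of the wide plate's other end, the heel (plate x = -60 mm)
- narrow_plate_tip (a point): middle of the narrow plate's tang end (plate x = +60 mm)
- narrow_plate_heel (a point): middle of the narrow plate's heel end (plate x = -60 mm)
- nest_wide: Fixed wooden block 145 x 74 x 46 mm on a 6 mm tray (top 52 mm above the bench), with a plate-shaped recess 2 mm clear at each side and 5 mm at the heel. Origin: underside, below the plate's middle; x towards the tang, roughly towards the robot. The two nests stand side by side, 100 mm apart, in random order.
- nest_narrow: The same block for the narrow plate.
- nest_wide_press (a point): where to press the wide plate: on its heel, 42 mm behind its middle, level with the nest's top; a shelf edge 10 mm behind its middle is the pivot and the recess beyond is 27 mm deeper. Pressed down about 20 mm with a few newtons until it stops, the plate rocks up and stays tipped by about 30 degrees, its tang end some 20 mm clear above the nest's top.
- nest_narrow_press (a point): where to press the narrow plate: on its heel, 42 mm behind its middle, level with the nest's top; a shelf edge 10 mm behind its middle is the pivot and the recess beyond is 27 mm deeper. Pressed down about 20 mm with a few newtons until it stops, the plate rocks up and stays tipped by about 30 degrees, its tang end some 20 mm clear above the nest's top.
- rack: Fixed steel base plate 150 x 300 x 12 mm carrying the three pockets in a row along its y, 95 mm apart, in random order. Origin: centre of its underside. The bench between the nests and the rack is free for putting things down.
- pocket_1: Fixed grey pocket, 74 mm wide, one white dot on its sloping roof; yaw as the rack. Origin: under its mouth, at its foot. The plate goes in tang first along its (-0.707, 0, -0.707), down at 45 degrees, its big face then looking along (-0.707, 0, 0.707). Socket 28 x 15 mm, through; beyond the mouth, cheeks 60 mm apart reach 30 mm up the slope and a 16 mm wide, 48 mm long rib carries the plate.
- pocket_2: Fixed grey pocket, 74 mm wide, two white dots on its sloping roof; yaw as the rack. Origin: under its mouth, at its foot. The plate goes in tang first along its (-0.707, 0, -0.707), down at 45 degrees, its big face then looking along (-0.707, 0, 0.707). Socket 28 x 15 mm, through; beyond the mouth, cheeks 60 mm apart reach 30 mm up the slope and a 16 mm wide, 48 mm long rib carries the plate.
- pocket_3: Fixed grey pocket, 74 mm wide, three white dots on its sloping roof; yaw as the rack. Origin: under its mouth, at its foot. The plate goes in tang first along its (-0.707, 0, -0.707), down at 45 degrees, its big face then looking along (-0.707, 0, 0.707). Socket 28 x 15 mm, through; beyond the mouth, cheeks 60 mm apart reach 30 mm up the slope and a 16 mm wide, 48 mm long rib carries the plate. Stays empty.
- pocket_1_mouth (a point): pocket 1: where the plate's mid-thickness centre line passes the mouth when it lies on the rib, 6 mm above it; the plate's shoulders (plate x = +22 mm) stop here when fully home
- pocket_2_mouth (a point): pocket 2: where the plate's mid-thickness centre line passes the mouth when it lies on the rib, 6 mm above it; the plate's shoulders (plate x = +22 mm) stop here when fully home
- pocket_1_end (a point): pocket 1: where the middle of the tang's end lies when fully home, 38 mm down the slope from the mouth
- pocket_2_end (a point): pocket 2: where the middle of the tang's end lies when fully home, 38 mm down the slope from the mouth
- pocket_1_top (a point): pocket 1: where the middle of the plate's heel lies when fully home, 82 mm up the slope from the mouth
- pocket_2_top (a point): pocket 2: where the middle of the plate's heel lies when fully home, 82 mm up the slope from the mouth
- grease_tin: bystander: closed steel tin, 66 mm across, 70 mm high, standing; origin at its base
- feed_roller: bystander: printer feed roller lying on the bench, 170 mm long, 28 mm thick; origin under its middle
- screwdriver: bystander: red-handled screwdriver, 200 mm long, lying on the bench along its x, handle to -x; origin under its middle
Things that resemble listed ones, but are neither listed nor needed, are in the scene too. What is shaped like the narrow_plate but red or turquoise is not meant.

How it is judged:
By the outcome, as a careful person would: the job done as asked, in the order asked, and still so for the second after the job is handed in, with the robot touching nothing.
It also fails if it takes over 72 s, if anything falls off the work surface, if the arm or the gripper's body presses on something with over 40 N, if the wrist force passes 120 N, or if a joint passes its speed limit or range.

## Working session

There is one attempt and no reset: what is moved stays moved. The work goes in short steps, Python scripts to look and compute and a tool call to move; the robot and the scene stay as the last step left them, time stands still between calls to the robot, and variables do not carry over. Pictures are saved under pics/ and viewed, and the job is handed in when it is done.

Besides the shell and the picture viewer there is one more tool, called after "Call:" as name(argument=value, ...), one argument or row to a line, values as JSON. drive_tool: Moves the arm, as the interface text tells. Shifts and turns lie within -1 to 1; 1 stands for 0.5 m of shift or 45 degrees of turn. Its arguments: {"type":"object","properties":{"moves":{"type":"array"},"force":{"type":"number"}},"required":["moves"]}

```bash
mkdir -p pics && ls && python3 - <<'E'
from bench import monitor, viewer, env
import cv2,numpy as np
o=monitor.get_obs()
for k,v in o.items(): print(k,np.round(v,4))
print(env.tcp_to_grasp)
for n in ["scene","side","wrist"]:
    c=viewer.capture(n)
    cv2.imwrite(f"pics/{n}0.png",c["frame"][:,:,::-1])
    np.savez(f"{n}0.npz",**c)
    print(n,np.round(c["camera_matrix"],1).tolist(),np.round(c["extrinsics"],3).tolist())
E
```

```text
pics
time_s 0.0
qpos [-1.2662  0.4119 -0.0127  1.597   0.0056  1.1343 -0.0822]
qvel [ 0.0008 -0.0009 -0.0011 -0.001  -0.0006  0.0002  0.0009]
joint_torque [-8.00000e-04 -6.00612e+01  6.81600e-01 -2.99414e+01  1.38000e-02
  1.03000e-02  0.00000e+00]
tool_pos [0.2275 0.5816 0.2304]
ee_rot [-1.3638 -0.9295  0.9316]
wrist_force [ 0.46   -0.1771  0.2471]
wrist_torque [ 0.0022 -0.0294 -0.0314]
gripper_width 0.0855
-0.0187
scene [[462.6, 0.0, 275.4], [0.0, 462.6, 209.7], [0.0, 0.0, 1.0]] [[-0.182, 0.983, 0.01, 0.118], [0.777, 0.15, -0.612, -0.334], [-0.603, -0.103, -0.791, 1.528], [0.0, 0.0, 0.0, 1.0]]
side [[427.3, 0.0, 278.8], [0.0, 427.3, 207.6], [0.0, 0.0, 1.0]] [[0.866, -0.499, -0.008, -0.472], [-0.299, -0.505, -0.809, 0.234], [0.4, 0.704, -0.587, 0.792], [0.0, 0.0, 0.0, 1.0]]
wrist [[343.5, 0.0, 275.6], [0.0, 343.5, 209.0], [0.0, 0.0, 1.0]] [[0.364, 0.931, -0.002, -0.624], [0.898, -0.35, 0.266, -0.034], [0.247, -0.099, -0.964, 0.379], [0.0, 0.0, 0.0, 1.0]]
```

View pics/scene0.png

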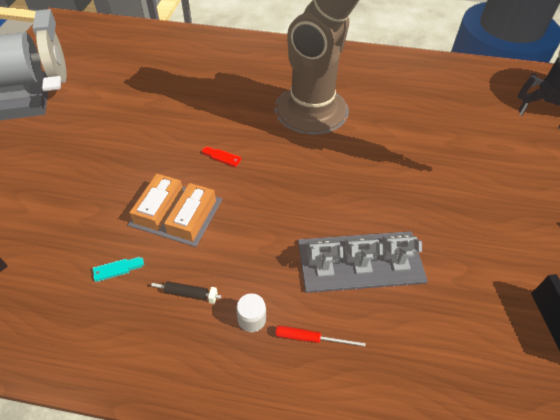

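View pics/side0.png

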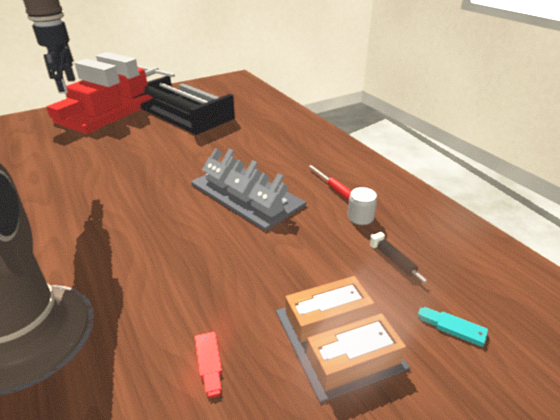

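View pics/wrist0.png

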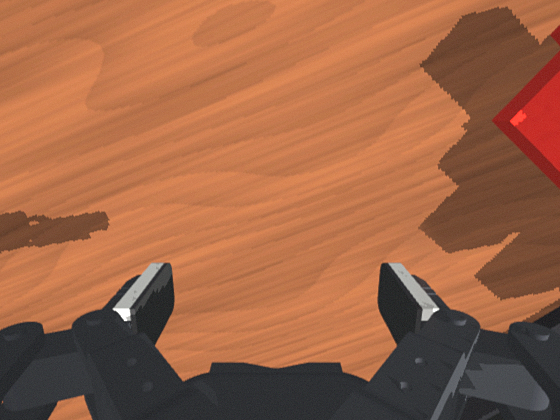

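```bash
cat > h.py <<'E'
import numpy as np,cv2
def load(n): return dict(np.load(n+".npz"))
def ray(c,uv,z):
    K=c["camera_matrix"];E=c["extrinsics"];R=E[:3,:3];t=E[:3,3]
    uv=np.atleast_2d(uv).astype(float)
    d=np.c_[uv,np.ones(len(uv))]@np.linalg.inv(K).T@R
    o=-R.T@t
    return o+d*((z-o[2])/d[:,2])[:,None]
def proj(c,P):
    E=c["extrinsics"];p=np.atleast_2d(P)@E[:3,:3].T+E[:3,3]
    q=p@c["camera_matrix"].T
    return q[:,:2]/q[:,2:]
def cloud(c):
    h,w=c["depth"].shape;v,u=np.mgrid[:h,:w]
    d=c["depth"].astype(float);K=c["camera_matrix"];E=c["extrinsics"]
    p=np.stack([(u-K[0,2])/K[0,0]*d,(v-K[1,2])/K[1,1]*d,d],-1)
    return (p-E[:3,3])@E[:3,:3]
def crop(c,u0,v0,u1,v1,s,name):
    cv2.imwrite(name,cv2.resize(c["frame"][v0:v1,u0:u1,::-1],None,fx=s,fy=s,interpolation=cv2.INTER_CUBIC))
E
python3 - <<'E'
from h import *
a=load("scene0");b=load("side0")
crop(a,120,165,230,245,7,"pics/a1.png")
crop(b,270,270,410,390,5,"pics/b1.png")
crop(a,290,225,430,295,5,"pics/a2.png")
crop(b,185,140,310,230,6,"pics/b2.png")
E
```

```text
(no output)
```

View pics/a1.png

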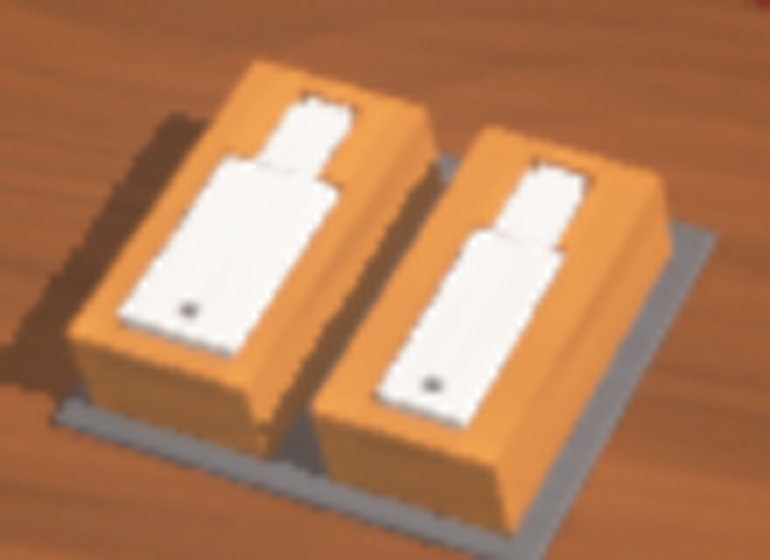

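View pics/b1.png

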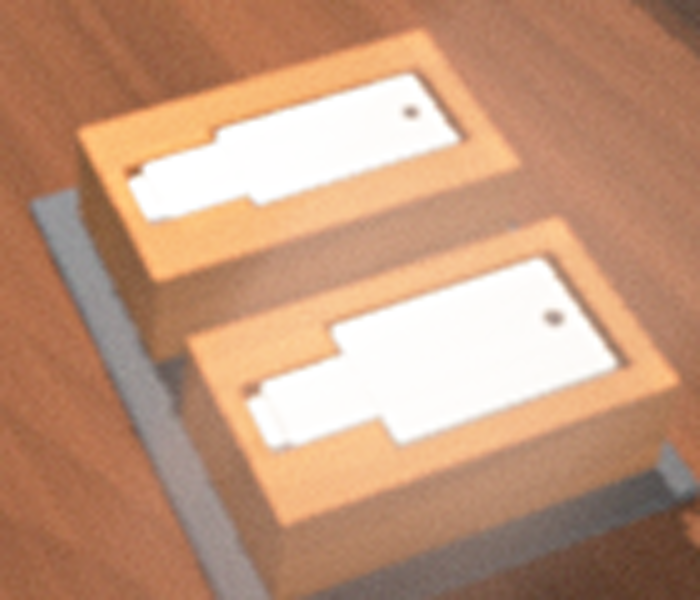

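View pics/a2.png

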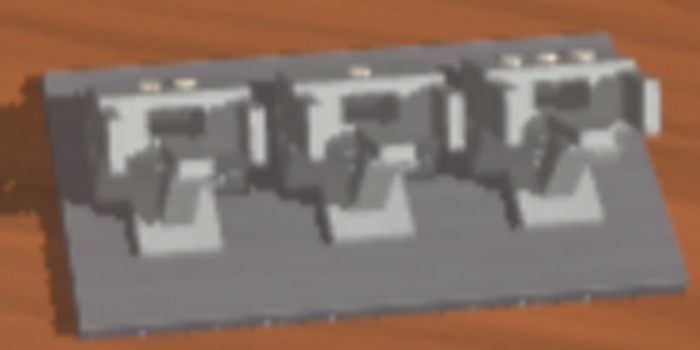

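View pics/b2.png

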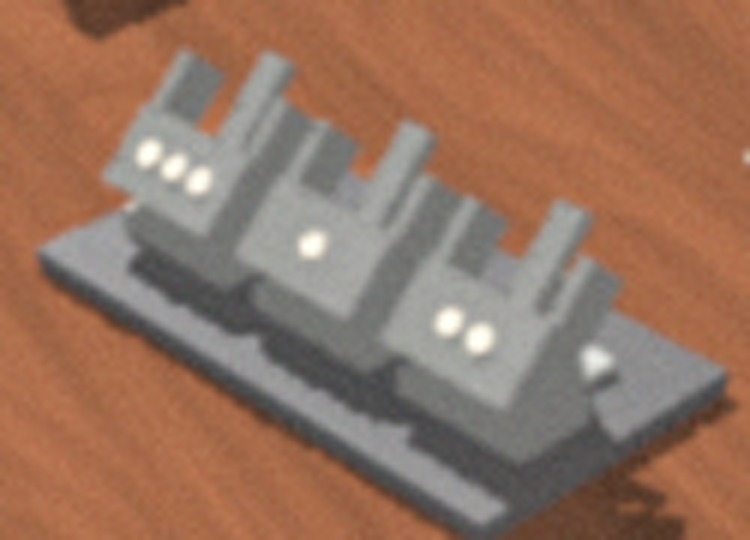

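```bash
cat > m.py <<'E'
from h import *
a=load("scene0");b=load("side0")
for nm,c,box in (("scene",a,(125,170,225,240)),("side",b,(280,275,405,385))):
    P=cloud(c);g=c["frame"].astype(int)
    m=(g.min(2)>190).astype(np.uint8)
    u0,v0,u1,v1=box;k=np.zeros_like(m);k[v0:v1,u0:u1]=m[v0:v1,u0:u1]
    n,l,s,ce=cv2.connectedComponentsWithStats(k)
    for i in range(1,n):
        if s[i,4]<100: continue
        vs,us=np.nonzero(l==i)
        Q=ray(c,np.c_[us,vs],0.052)
        h=P[vs,us,2]
        # orientation via PCA
        q=Q[:,:2];mu=q.mean(0);w,V=np.linalg.eigh(np.cov((q-mu).T));ax=V[:,1]
        if ax[0]>0: ax=-ax
        t=(q-mu)@ax; y=(q-mu)@np.array([-ax[1],ax[0]])
        mid=mu+ax*(t.max()+t.min())/2
        # width in body part
        body=t<t.min()+.07
        print(nm,s[i],"centroid",mu.round(4),"mid",mid.round(4),"len",(t.max()-t.min()).round(4),"wid",np.ptp(y[body]).round(4),np.ptp(y[t>t.max()-.03]).round(4),"yaw of -x",np.degrees(np.arctan2(ax[1],ax[0])).round(2),"depth z",np.median(h).round(4))
# orange tops
for nm,c,box in (("scene",a,(125,170,225,245)),("side",b,(280,275,410,390))):
    P=cloud(c);u0,v0,u1,v1=box
    S=P[v0:v1,u0:u1].reshape(-1,3);S=S[np.abs(S[:,2]-.052)<.006]
    print(nm,"top pts",len(S),S.min(0).round(3),S.max(0).round(3),np.median(S[:,2]))
E
python3 m.py
```

```text
scene [137 179  33  36 541] centroid [ 0.4983 -0.3539] mid [ 0.4899 -0.3526] len 0.1196 wid 0.0484 0.0246 yaw of -x 171.19 depth z 0.0528
scene [174 189  29  36 449] centroid [ 0.5116 -0.2548] mid [ 0.5058 -0.2539] len 0.1193 wid 0.0369 0.0244 yaw of -x 171.23 depth z 0.0529
side [296 285  66  29 927] centroid [ 0.506  -0.2533] mid [ 0.5026 -0.2527] len 0.1222 wid 0.0377 0.0267 yaw of -x 170.89 depth z 0.0516
side [ 320  322   73   38 1521] centroid [ 0.4931 -0.3525] mid [ 0.487  -0.3515] len 0.1212 wid 0.0487 0.0258 yaw of -x 170.8 depth z 0.0515
scene top pts 2573 [ 0.415 -0.4    0.046] [ 0.585 -0.207  0.058] 0.05268412669809159
side top pts 5993 [ 0.413 -0.399  0.046] [ 0.583 -0.205  0.055] 0.05145995263552889
```

```bash
python3 - <<'E'
from h import *
a=load("scene0");b=load("side0")
g=b["frame"].astype(int)
# dots side
m=(g.min(2)>185).astype(np.uint8);k=np.zeros_like(m);k[140:230,185:310]=m[140:230,185:310]
n,l,s,ce=cv2.connectedComponentsWithStats(k)
P=cloud(b)
for i in range(1,n):
    vs,us=np.nonzero(l==i); print("side dot",ce[i].round(1),s[i,4],P[vs,us].mean(0).round(4))
# rack base mask
for nm,c,box in (("scene",a,(290,225,430,295)),("side",b,(185,140,310,232))):
    P=cloud(c);u0,v0,u1,v1=box
    S=P[v0:v1,u0:u1].reshape(-1,3);B=S[(np.abs(S[:,2]-.012)<.004)]
    g=c["frame"].astype(int);sat=(g.max(2)-g.min(2))
    mm=(sat<35)&(P[...,2]>.007)&(P[...,2]<.13);k=np.zeros(mm.shape,np.uint8);k[v0:v1,u0:u1]=mm[v0:v1,u0:u1]
    n,l,s,ce=cv2.connectedComponentsWithStats(k);i=1+s[1:,4].argmax();vs,us=np.nonzero(l==i)
    Q=P[vs,us]; r=cv2.minAreaRect(Q[:,:2].astype(np.float32)*1000);print(nm,"rect all",r, cv2.boxPoints(r).round(1).tolist(), "maxz",Q[:,2].max())
    B=Q[np.abs(Q[:,2]-.012)<.004];r=cv2.minAreaRect(B[:,:2].astype(np.float32)*1000);print("   base",r,np.median(B[:,2]))
E
```

```text
side dot [213.4 167.3] 45 [0.5054 0.2866 0.059 ]
side dot [236.4 180.2] 16 [0.5312 0.1951 0.0588]
side dot [259.4 193.1] 17 [0.5544 0.1117 0.059 ]
side dot [264.4 195.9] 19 [0.5593 0.0946 0.059 ]
side dot [284.  199.5] 13 [0.6229 0.1083 0.0176]
scene rect all ((561.8112182617188, 200.13296508789062), (154.52877807617188, 299.1824035644531), 15.864995002746582) [[446.6000061035156, 322.8999938964844], [528.4000244140625, 35.099998474121094], [677.0, 77.4000015258789], [595.2000122070312, 365.1000061035156]] maxz 0.0951638005308194
   base ((561.5466918945312, 200.05780029296875), (153.28758239746094, 299.1824035644531), 15.864995002746582) 0.01308655543243814
side rect all ((558.350341796875, 203.31906127929688), (152.16844177246094, 304.344970703125), 15.739975929260254) [[443.79998779296875, 329.1000061035156], [526.4000244140625, 36.20000076293945], [672.9000244140625, 77.5], [590.2999877929688, 370.3999938964844]] maxz 0.09299088821212129
   base ((558.4095458984375, 203.31094360351562), (151.68740844726562, 304.598388671875), 15.863842010498047) 0.01187884209499016
```

```bash
cat >> h.py <<'E'
from scipy.spatial.transform import Rotation as Ro
def pose():
    from bench import monitor
    o=monitor.get_obs(); return o["tool_pos"],Ro.from_rotvec(o["ee_rot"]).as_matrix(),o
def tool(jawdeg,tilt=0.,tiltdir=0.):
    """tool pointing down, x (jaw) at world azimuth jawdeg; tilt deg: fingers tip toward azimuth tiltdir"""
    x=np.array([np.cos(np.radians(jawdeg)),np.sin(np.radians(jawdeg)),0]);y=np.array([0,0,-1.]);z=np.cross(x,y)
    R=np.c_[x,y,z]
    ax=np.array([np.sin(np.radians(tiltdir)),-np.cos(np.radians(tiltdir)),0]) # rotating -z toward dir
    return Ro.from_rotvec(ax*np.radians(tilt)).as_matrix()@R
def plan(p0,R0,p1,R1,n=None,dec=4,claw=-1):
    w=Ro.from_matrix(R0.T@R1).as_rotvec();L=np.linalg.norm(np.subtract(p1,p0));A=np.degrees(np.linalg.norm(w))
    nmin=int(np.ceil(max(L/.0495,A/8.5,1)-1e-9))
    n=n or nmin
    p=np.array(p0,float);R=R0.copy();rows=[]
    for i in range(n):
        d=np.round(R.T@((np.array(p1)-p)/(n-i))/.5,dec)
        a=np.round(Ro.from_matrix(R.T@R1).as_rotvec()/(n-i)/(np.pi/4),dec)
        rows.append([claw]+list(d)+list(a))
        p=p+R@(d*.5);R=R@Ro.from_rotvec(a*np.pi/4).as_matrix()
    print(f"n={n} (min {nmin}) L={L:.3f} A={A:.1f}")
    for r in rows: print("["+",".join("%g"%(0 if v==0 else v) for v in r)+"],")
    print("end err mm",((p-p1)*1000).round(2))
    return p,R
E
python3 - <<'E'
from h import *
p,R,o=pose();print(p.round(4));print(R.round(3))
c=load("wrist0");E=c["extrinsics"]
cp=-E[:3,:3].T@E[:3,3];print("cam in tool",(R.T@(cp-p)).round(4));print("cam axes in tool\n",(R.T@E[:3,:3].T).round(3))
print(np.degrees(np.arctan2(R[1,0],R[0,0])))
E
```

```text
[0.2275 0.5817 0.2307]
[[ 0.364 -0.    -0.931]
 [ 0.931 -0.001  0.364]
 [-0.001 -1.    -0.   ]]
cam in tool [-0.0003 -0.142   0.0677]
cam axes in tool
 [[ 1.     0.    -0.001]
 [ 0.001 -0.266  0.964]
 [ 0.    -0.964 -0.266]]
68.64097291052225
```

```bash
python3 - <<'E'
from h import *
p,R,o=pose()
# explicit intermediate azimuth so turn goes the right way
q=(p+np.array([.56,.20,.2]))/2
P,R2=plan(p,R,q,tool(-3),dec=3)
plan(P,R2,[.56,.2,.2],tool(-74.2),dec=3)
E
```

```text
n=9 (min 9) L=0.254 A=71.6
[-1,-0.026,0.003,-0.05,0,0.177,0],
[-1,-0.019,0.003,-0.053,0,0.177,0],
[-1,-0.011,0.004,-0.055,0,0.177,0],
[-1,-0.004,0.003,-0.056,0,0.177,0],
[-1,0.004,0.004,-0.056,0,0.177,0],
[-1,0.012,0.003,-0.055,0,0.177,0],
[-1,0.019,0.004,-0.053,0,0.177,0],
[-1,0.027,0.003,-0.049,0.001,0.177,0],
[-1,0.033,0.004,-0.046,0,0.176,-0.001],
end err mm [-0.18 -0.14 -0.03]
n=9 (min 9) L=0.254 A=71.2
[-1,0.039,0.003,-0.04,0,0.176,0],
[-1,0.044,0.003,-0.035,0,0.176,0],
[-1,0.049,0.004,-0.028,0,0.176,0],
[-1,0.052,0.003,-0.021,0,0.176,0],
[-1,0.055,0.004,-0.014,0,0.176,0],
[-1,0.056,0.003,-0.006,0,0.176,0],
[-1,0.056,0.004,0.002,0,0.175,0],
[-1,0.056,0.003,0.009,0,0.176,0],
[-1,0.053,0.004,0.016,0,0.175,0.001],
end err mm [-0.27  0.04 -0.09]
```

Call:
drive_tool(
  moves=[
    [-1,-0.026,0.003,-0.05,0,0.177,0],
    [-1,-0.019,0.003,-0.053,0,0.177,0],
    [-1,-0.011,0.004,-0.055,0,0.177,0],
    [-1,-0.004,0.003,-0.056,0,0.177,0],
    [-1,0.004,0.004,-0.056,0,0.177,0],
    [-1,0.012,0.003,-0.055,0,0.177,0],
    [-1,0.019,0.004,-0.053,0,0.177,0],
    [-1,0.027,0.003,-0.049,0,0.177,0],
  ],
)

```text
time_s: 0.95
tool_pos: [0.3758, 0.4115, 0.2175]
ee_rot: [-1.57, -0.063, 0.063]
wrist_force: [0.8, 0.3, 0.2]
gripper_width: 0.0856
```

Call:
drive_tool(
  moves=[
    [-1,0.033,0.004,-0.046,0,0.176,0],
    [-1,0.039,0.003,-0.04,0,0.176,0],
    [-1,0.044,0.003,-0.035,0,0.176,0],
    [-1,0.049,0.004,-0.028,0,0.176,0],
    [-1,0.052,0.003,-0.021,0,0.176,0],
    [-1,0.055,0.004,-0.014,0,0.176,0],
    [-1,0.056,0.003,-0.006,0,0.176,0],
    [-1,0.056,0.004,0.002,0,0.175,0],
  ],
)

```text
time_s: 1.75
tool_pos: [0.5239, 0.242, 0.2036]
ee_rot: [-1.419, 0.798, -0.798]
wrist_force: [0.3, -0.4, -0.2]
gripper_width: 0.0854
```

Call:
drive_tool(
  moves=[
    [-1,0.056,0.003,0.009,0,0.176,0],
    [-1,0.053,0.004,0.016,0,0.175,0],
    [1,0,0,0,0,0,0],
  ],
)

```text
time_s: 2.05
tool_pos: [0.5618, 0.1962, 0.2001]
ee_rot: [-1.325, 1.009, -1.013]
wrist_force: [0.9, -0.1, 0.7]
gripper_width: 0.0735
```

```bash
python3 - <<'E'
from h import *
from bench import viewer
p,R,o=pose();print(o["time_s"],p.round(4),o["qpos"].round(3),o["gripper_width"],o["wrist_force"].round(2));print(R.round(3))
c=viewer.capture("wrist");np.savez("wrist1.npz",**c);cv2.imwrite("pics/w1.png",c["frame"][:,:,::-1])
E
```

```text
2.05 [0.5618 0.1962 0.2001] [-0.887  0.438  0.64   1.742 -0.292  1.059 -1.452] 0.0735310158810182 [ 0.87 -0.1   0.72]
[[ 0.264  0.001  0.965]
 [-0.965 -0.003  0.264]
 [ 0.003 -1.     0.   ]]
```

View pics/w1.png

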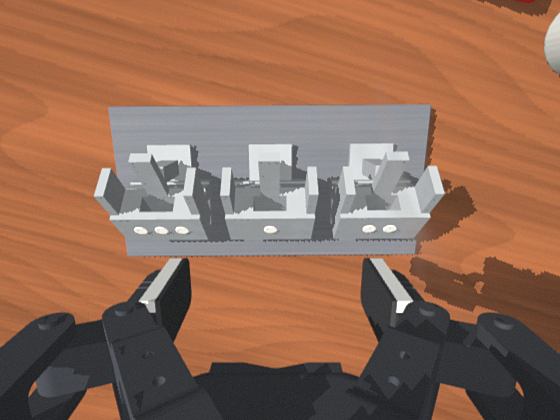

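```bash
python3 - <<'E'
from h import *
c=load("wrist1");P=cloud(c)
yaw=np.radians(15.85);ex=np.array([np.cos(yaw),np.sin(yaw)]);ey=np.array([-ex[1],ex[0]])
g=c["frame"].astype(int)
m=((g.max(2)-g.min(2))<35)&(P[...,2]>.006)&(P[...,2]<.12);m[262:]=0;m[:,:90]=0;m[:,450:]=0
n,l,s,ce=cv2.connectedComponentsWithStats(m.astype(np.uint8));i=1+s[1:,4].argmax()
vs,us=np.nonzero(l==i);Q=P[vs,us];B=Q[abs(Q[:,2]-.012)<.004]
r=cv2.minAreaRect(B[:,:2].astype(np.float32)*1000);print(r,np.median(B[:,2]))
C=np.array([.56,.2017])
def rk(X): d=X[...,:2]-C; return np.stack([d@ex,d@ey,X[...,2]],-1)
F=rk(P)
for u in (269,268,381,388,160): 
    print(u,[(v,*(F[v,u]*1000).round(1)) for v in range(140,246,4)])
# dots
m=(g.min(2)>225).astype(np.uint8);m[:215]=0;m[245:]=0
n,l,s,ce=cv2.connectedComponentsWithStats(m)
for i in range(1,n):
    if s[i,4]>8: vs,us=np.nonzero(l==i);print("dot",ce[i].round(1),s[i,4],P[vs,us].mean(0).round(4),(F[vs,us].mean(0)*1000).round(1))
crop(c,90,90,450,260,2.2,"pics/w1c.png")
E
```

```text
((560.243408203125, 200.4832000732422), (149.5183868408203, 299.7940673828125), 15.659608840942383) 0.01177679202513655
269 [(140, np.float64(43.4), np.float64(-0.7), np.float64(13.1)), (144, np.float64(39.7), np.float64(-0.6), np.float64(13.6)), (148, np.float64(36.2), np.float64(-0.6), np.float64(16.4)), (152, np.float64(32.6), np.float64(-0.6), np.float64(17.7)), (156, np.float64(37.3), np.float64(-1.7), np.float64(88.0)), (160, np.float64(34.6), np.float64(-1.7), np.float64(89.7)), (164, np.float64(31.4), np.float64(-1.7), np.float64(88.2)), (168, np.float64(28.1), np.float64(-1.6), np.float64(86.2)), (172, np.float64(24.4), np.float64(-1.4), np.float64(81.8)), (176, np.float64(20.5), np.float64(-1.3), np.float64(77.1)), (180, np.float64(16.8), np.float64(-1.2), np.float64(74.3)), (184, np.float64(12.5), np.float64(-1.1), np.float64(69.2)), (188, np.float64(8.3), np.float64(-0.9), np.float64(65.2)), (192, np.float64(4.3), np.float64(-0.8), np.float64(62.0)), (196, np.float64(-0.4), np.float64(-0.7), np.float64(56.7)), (200, np.float64(-5.1), np.float64(-0.5), np.float64(52.0)), (
[... 7138 characters left out ...]
(232, np.float64(-31.4), np.float64(95.0), np.float64(58.3)), (236, np.float64(-37.6), np.float64(97.9), np.float64(51.1)), (240, np.float64(-44.8), np.float64(101.5), np.float64(42.1)), (244, np.float64(-60.3), np.float64(112.6), np.float64(12.5))]
dot [227.5 216. ] 10 [0.5376 0.2302 0.0704] [-13.8  33.6  70.4]
dot [368.3 228. ] 61 [0.5557 0.1108 0.0603] [-28.9 -86.3  60.3]
dot [388.9 227.7] 56 [0.5607 0.0937 0.0605] [ -28.8 -104.1   60.5]
dot [140.3 229.7] 47 [0.5024 0.3008 0.0604] [-28.3 111.1  60.4]
dot [160.7 229.5] 51 [0.5072 0.2838 0.0603] [-28.4  93.4  60.3]
dot [181.5 229.5] 50 [0.5119 0.2665 0.0602] [-28.6  75.5  60.2]
dot [269.5 228.6] 53 [0.5327 0.1932 0.0604] [-28.6  -0.8  60.4]
```

View pics/w1c.png

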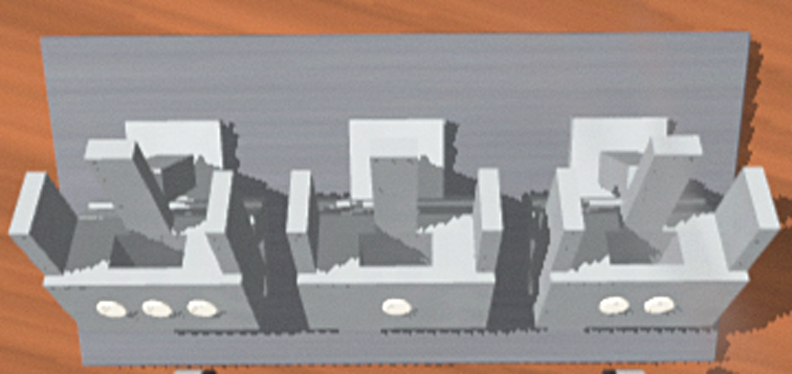

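```bash
python3 - <<'E'
from h import *
p,R,o=pose()
plan([.5605,.1985,.2],tool(-74.2),[.51,-.31,.2],tool(-99),dec=3,claw=1)
E
```

```text
n=11 (min 11) L=0.511 A=24.8
[1,0.086,0,-0.034,0,0.05,0],
[1,0.088,0,-0.031,0,0.05,0],
[1,0.089,0,-0.027,0,0.05,0],
[1,0.09,0,-0.024,0,0.05,0],
[1,0.091,0,-0.02,0,0.05,0],
[1,0.091,0,-0.016,0,0.05,0],
[1,0.092,0,-0.013,0,0.05,0],
[1,0.092,0,-0.009,0,0.05,0],
[1,0.093,0,-0.006,0,0.05,0],
[1,0.093,0,-0.002,0,0.051,0],
[1,0.093,0,0.002,0,0.05,0],
end err mm [-0.07 -0.03  0.  ]
```

Call:
drive_tool(
  moves=[
    [1,0.086,0,-0.034,0,0.05,0],
    [1,0.088,0,-0.031,0,0.05,0],
    [1,0.089,0,-0.027,0,0.05,0],
    [1,0.09,0,-0.024,0,0.05,0],
    [1,0.091,0,-0.02,0,0.05,0],
    [1,0.091,0,-0.016,0,0.05,0],
    [1,0.092,0,-0.013,0,0.05,0],
    [1,0.092,0,-0.009,0,0.05,0],
  ],
)

```text
time_s: 2.9
tool_pos: [0.523, -0.1693, 0.2003]
ee_rot: [-1.191, 1.236, -1.235]
wrist_force: [0.5, 1.0, -0.4]
gripper_width: 0.0002
```

Call:
drive_tool(
  moves=[
    [1,0.093,0,-0.006,0,0.05,0],
    [1,0.093,0,-0.002,0,0.051,0],
    [1,0.093,0,0.002,0,0.05,0],
    [1,0,0,0,0,0,0],
  ],
)

```text
time_s: 3.3
tool_pos: [0.5069, -0.3144, 0.2008]
ee_rot: [-1.13, 1.327, -1.332]
wrist_force: [-1.1, -1.2, 0.6]
gripper_width: -0.0001
```

```bash
python3 - <<'E'
from h import *
from bench import viewer
p,R,o=pose();print(o["time_s"],p.round(4),o["qpos"].round(3),o["gripper_width"],o["wrist_force"].round(2));print(R.round(3))
c=viewer.capture("wrist");np.savez("wrist2.npz",**c);cv2.imwrite("pics/w2.png",c["frame"][:,:,::-1])
g=c["frame"].astype(int);P=cloud(c)
m=((g.min(2)>180)&(abs(P[...,2]-.052)<.01)).astype(np.uint8)
n,l,s,ce=cv2.connectedComponentsWithStats(m)
for i in range(1,n):
    if s[i,4]<400: continue
    vs,us=np.nonzero(l==i);q=ray(c,np.c_[us,vs],.052)[:,:2]
    mu=q.mean(0);w,V=np.linalg.eigh(np.cov((q-mu).T));ax=V[:,1]
    if ax[0]>0: ax=-ax
    t=(q-mu)@ax;y=(q-mu)@np.array([-ax[1],ax[0]]);body=t<t.min()+.07
    print(s[i],"mid",(mu+ax*(t.max()+t.min())/2).round(4),"len",np.ptp(t).round(4),"wid",np.ptp(y[body]).round(4),"yaw",np.degrees(np.arctan2(ax[1],ax[0])).round(2),np.median(P[vs,us,2]))
E
```

```text
3.3 [ 0.5069 -0.3144  0.2008] [-0.112  0.485  0.819  1.745 -0.392  1.082 -0.898] -5.3035961480065916e-05 [-1.1  -1.21  0.57]
[[-0.163 -0.     0.987]
 [-0.987 -0.004 -0.163]
 [ 0.004 -1.     0.   ]]
[ 183  139   46  131 4694] mid [ 0.5046 -0.2545] len 0.1181 wid 0.0353 yaw 170.94 0.05173935183033312
[ 294  138   58  132 6031] mid [ 0.4886 -0.3527] len 0.1191 wid 0.0476 yaw 170.92 0.05179328544101462
```

View pics/w2.png

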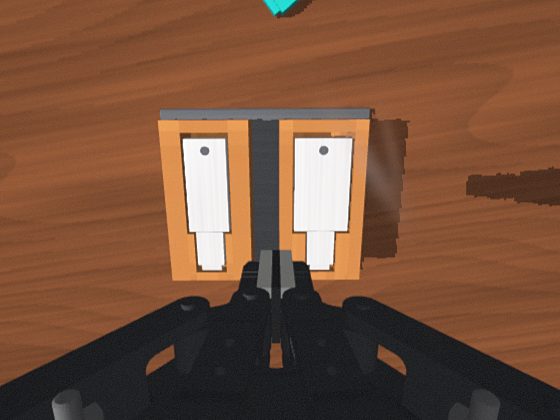

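```bash
python3 - <<'E'
from h import *
p,R,o=pose();print(p.round(4))
e=np.array([np.cos(np.radians(171)),np.sin(np.radians(171))])
pw=np.array([.4886,-.3527])-.042*e;print(pw)
P,R1=plan(p,R,[*pw,.060],tool(-99),dec=3,claw=1,n=4)
E
```

```text
[ 0.508  -0.3108  0.2002]
[ 0.53008291 -0.35927025]
n=4 (min 4) L=0.150 A=0.2
[1,0.022,0.07,0.015,0,-0.001,0],
[1,0.022,0.07,0.015,0,-0.001,0],
[1,0.022,0.07,0.014,0,-0.001,0.001],
[1,0.023,0.071,0.015,0,-0.001,0],
end err mm [-0.03 -0.25 -0.25]
```

Call:
drive_tool(
  moves=[
    [1,0.022,0.07,0.015,0,0,0],
    [1,0.022,0.07,0.015,0,0,0],
    [1,0.022,0.07,0.015,0,0,0],
    [1,0.023,0.07,0.015,0,0,0],
    [1,0,0,0,0,0,0],
    [1,0,0.012,0,0,0,0],
    [1,0,0.012,0,0,0,0],
    [1,0,0,0,0,0,0],
  ],
)

```text
time_s: 4.15
tool_pos: [0.5327, -0.3557, 0.049]
ee_rot: [-1.13, 1.322, -1.323]
wrist_force: [0.3, 0.2, -0.0]
gripper_width: -0.0
```

Call:
drive_tool(
  moves=[
    [1,0,0.008,0,0,0,0],
    [1,0,0.008,0,0,0,0],
    [1,0,0.004,0,0,0,0],
    [1,0,0,0,0,0,0],
  ],
)

```text
time_s: 4.55
tool_pos: [0.5328, -0.3568, 0.039]
ee_rot: [-1.13, 1.323, -1.324]
wrist_force: [-0.4, 0.4, 4.6]
gripper_width: -0.0004
```

Call:
drive_tool(
  moves=[
    [1,0,0.006,0,0,0,0],
    [1,0,0.004,0,0,0,0],
    [1,0,0.002,0,0,0,0],
    [1,0,0.002,0,0,0,0],
  ],
)

```text
time_s: 4.95
tool_pos: [0.5361, -0.3585, 0.036]
ee_rot: [-1.126, 1.316, -1.329]
wrist_force: [1.3, 3.6, 30.9]
gripper_width: -0.0001
```

```bash
python3 - <<'E'
from h import *
from bench import viewer
c=viewer.capture("side");cv2.imwrite("pics/s3.png",cv2.resize(c["frame"][240:420,240:440,::-1],None,fx=3,fy=3))
p,R,o=pose();print(p.round(4),o["wrist_force"].round(2))
E
```

```text
[ 0.5361 -0.3585  0.036 ] [ 1.29  3.97 29.18]
```

View pics/s3.png

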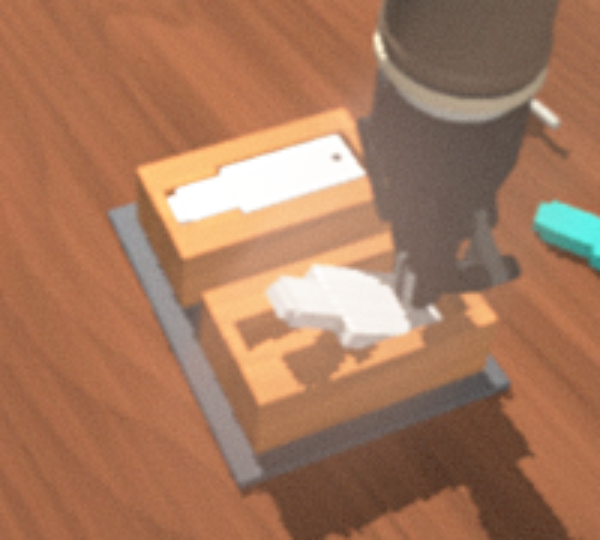

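Call:
drive_tool(
  moves=[
    [1,0,-0.01,0,0,0,0],
    [1,0,-0.02,0,0,0,0],
    [1,0,-0.05,0,0,0,0],
    [-1,0,-0.08,0,0,0,0],
    [-1,0,-0.08,-0.04,0,0,0],
    [-1,0,0,-0.06,0,0,0],
    [-1,0,0,0,0,0,0],
  ],
)

```text
time_s: 5.7
tool_pos: [0.4789, -0.3496, 0.1526]
ee_rot: [-1.129, 1.327, -1.326]
wrist_force: [0.3, -0.5, -0.2]
gripper_width: 0.058
```

```bash
python3 - <<'E'
from h import *
from bench import viewer
p,R,o=pose();print(p.round(4),o["wrist_force"].round(2),o["gripper_width"])
for n in ["wrist","side"]:
    c=viewer.capture(n);np.savez(n+"3.npz",**c);cv2.imwrite(f"pics/{n}3.png",c["frame"][:,:,::-1])
c=load("wrist3");P=cloud(c)
e=np.array([np.cos(np.radians(171)),np.sin(np.radians(171))]);f=np.array([-e[1],e[0]])
d=P[...,:2]-np.array([.4886,-.3527]);X=d@e;Y=d@f
for x0 in range(-60,70,6):
    m=(abs(X*1000-x0)<2)&(abs(Y)<.009)
    if m.sum(): print(x0,m.sum(),(np.median(P[m][:,2])*1000).round(1))
g=c["frame"].astype(int)
m=(P[...,2]>.058)&(P[...,2]<.1)&(g.min(2)>120)&(abs(X)<.08)&(abs(Y)<.04)
print("y centre: ",[(x0,(Y[m&(abs(X*1000-x0)<2)].min()*1000).round(1),(Y[m&(abs(X*1000-x0)<2)].max()*1000).round(1)) for x0 in (10,16,30,36,42) if (m&(abs(X*1000-x0)<2)).any()])
E
```

```text
[ 0.4789 -0.3496  0.1526] [ 0.33 -0.53 -0.22] 0.0580449645400983
-60 116 24.2
-54 120 27.9
-48 145 31.3
-42 148 34.7
-36 149 38.4
-30 138 41.9
-24 144 45.5
-18 150 49.0
-12 153 52.5
-6 151 56.2
0 4768 235.4
6 162 63.5
12 169 67.2
18 166 70.6
24 178 74.0
30 178 77.6
36 139 80.3
42 113 81.8
48 16 75.8
60 31 48.1
66 107 52.0
y centre:  [(10, np.float64(-23.3), np.float64(23.7)), (16, np.float64(-11.3), np.float64(12.2)), (30, np.float64(-11.2), np.float64(11.9)), (36, np.float64(-11.2), np.float64(11.8)), (42, np.float64(-11.5), np.float64(9.1))]
```

View pics/wrist3.png

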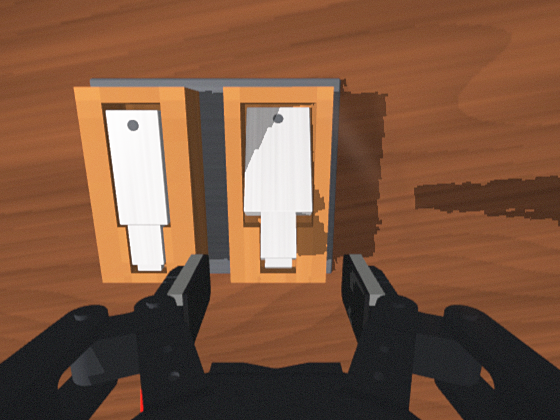

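```bash
cat >> h.py <<'E'
E171=np.array([np.cos(np.radians(171)),np.sin(np.radians(171)),0]);Z=np.array([0,0,1.])
WM=np.array([.4886,-.3527,0]);NM=np.array([.5046,-.2545,0])
E
python3 - <<'E'
from h import *
p,R,o=pose();print(p.round(4))
Rt=tool(-99,30,171);y=Rt[:,1];print(y.round(3))
tg=WM+.0346*E171+.0629*Z
pre=tg-.05*y;print(tg,pre)
P,R1=plan(p,R,pre,Rt,dec=3,claw=0)
plan(P,R1,tg,Rt,dec=3,claw=0,n=4)
E
```

```text
[ 0.4823 -0.3487  0.1516]
[-0.494  0.078 -0.866]
[ 0.45442598 -0.34728737  0.0629    ] [ 0.47911819 -0.35119823  0.10620127]
n=4 (min 4) L=0.046 A=30.0
[0,0.002,0.023,-0.001,-0.167,0,0],
[0,0.001,0.023,0.001,-0.167,0,0],
[0,0.002,0.022,0.005,-0.167,0,-0.001],
[0,0.001,0.021,0.007,-0.166,0,0],
end err mm [0.04 0.03 0.08]
n=4 (min 2) L=0.050 A=0.0
[0,0,0.025,0,0,0,0],
[0,0,0.025,0,0,0,0],
[0,0,0.025,0,0,0,0],
[0,0,0.025,0,0,0,0],
end err mm [0.04 0.04 0.08]
```

Call:
drive_tool(
  moves=[
    [0,0.002,0.023,-0.001,-0.167,0,0],
    [0,0.001,0.023,0.001,-0.167,0,0],
    [0,0.002,0.022,0.005,-0.167,0,0],
    [0,0.001,0.021,0.007,-0.166,0,0],
    [0,0,0,0,0,0,0],
    [0,0,0,0,0,0,0],
  ],
)

```text
time_s: 6.4
tool_pos: [0.4794, -0.3514, 0.1038]
ee_rot: [-1.477, 1.727, -0.995]
wrist_force: [0.4, 0.3, 0.3]
gripper_width: 0.0428
```

```bash
python3 - <<'E'
from h import *
from bench import viewer
p,R,o=pose();print(p.round(4),o["qpos"].round(3),o["gripper_width"])
Rt=tool(-99,30,171);tg=WM+.0346*E171+.0629*Z
plan(p,R,tg,Rt,dec=3,claw=0,n=4)
c=viewer.capture("wrist");cv2.imwrite("pics/w4.png",c["frame"][:,:,::-1])
E
```

```text
[ 0.4794 -0.3514  0.1038] [ 0.039  0.916  0.766  1.414 -0.314  1.483 -0.905] 0.042836656754346183
n=4 (min 1) L=0.048 A=0.1
[0,0,0.024,-0.001,0.001,0,0],
[0,0,0.024,-0.001,0.001,0,0],
[0,0,0.024,0,0,0.001,0.001],
[0,0,0.024,-0.001,0.001,0,0],
end err mm [-0.09 -0.23  0.13]
```

View pics/w4.png

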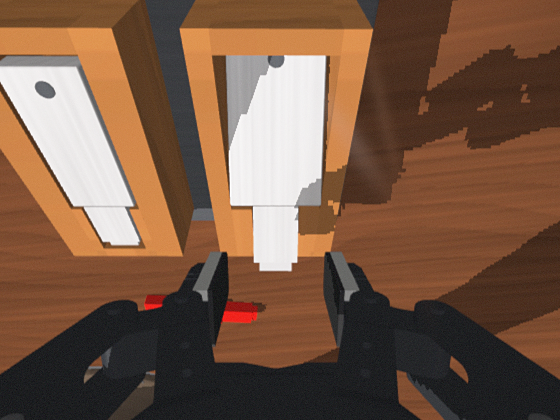

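Call:
drive_tool(
  moves=[
    [0,0,0.024,0,0,0,0],
    [0,0,0.024,0,0,0,0],
    [0,0,0.024,0,0,0,0],
    [0,0,0.024,0,0,0,0],
    [0,0,0,0,0,0,0],
  ],
)

```text
time_s: 6.95
tool_pos: [0.4542, -0.3469, 0.0632]
ee_rot: [-1.475, 1.729, -0.995]
wrist_force: [-0.7, 0.1, -0.3]
gripper_width: 0.0426
```

Call:
drive_tool(
  moves=[
    [1,0,0,0,0,0,0],
    [1,0,0,0,0,0,0],
    [1,0,0,0,0,0,0],
    [1,0,0,0,0,0,0],
  ],
  force=70,
)

```text
time_s: 7.35
tool_pos: [0.4562, -0.3479, 0.0647]
ee_rot: [-1.475, 1.726, -0.997]
wrist_force: [-0.5, 0.8, 0.9]
gripper_width: 0.022
```

```bash
python3 - <<'E'
from h import *
from bench import viewer
p,R,o=pose();print(p.round(4),o["gripper_width"],o["wrist_force"].round(2))
c=viewer.capture("side");cv2.imwrite("pics/s5.png",cv2.resize(c["frame"][240:420,240:440,::-1],None,fx=3,fy=3))
R0=tool(-99,30,171)
up=p+np.array([0,0,.08])
P,R1=plan(p,R,up,R0,dec=3,claw=1,n=4)
# over laydown
lay=np.array([.46,-.06,.06])
P,R1=plan(P,R1,lay,tool(-74.15),dec=3,claw=1)
E
```

```text
[ 0.4562 -0.3479  0.0647] 0.021968717364861737 [-0.47  0.83  0.86]
n=4 (min 2) L=0.080 A=0.0
[1,0,-0.035,-0.02,0,0,0],
[1,0,-0.035,-0.02,0,0,0],
[1,0,-0.034,-0.02,0,0,0],
[1,0,-0.035,-0.02,-0.001,0,0.001],
end err mm [0.07 0.   0.19]
n=7 (min 7) L=0.300 A=38.8
[1,-0.081,0.027,0.002,0.094,-0.077,-0.021],
[1,-0.082,0.026,0.005,0.094,-0.077,-0.021],
[1,-0.082,0.025,0.008,0.094,-0.077,-0.021],
[1,-0.081,0.024,0.011,0.094,-0.077,-0.021],
[1,-0.081,0.024,0.014,0.094,-0.077,-0.02],
[1,-0.081,0.024,0.017,0.093,-0.077,-0.021],
[1,-0.08,0.024,0.021,0.094,-0.077,-0.02],
end err mm [-0.11  0.21 -0.14]
```

View pics/s5.png

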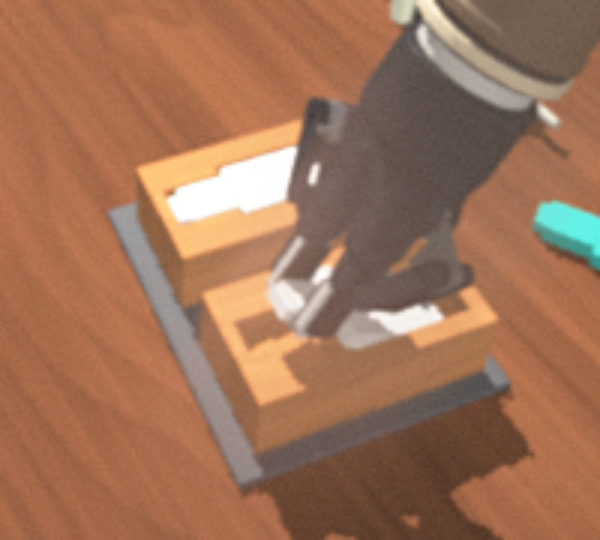

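Call:
drive_tool(
  moves=[
    [1,0,-0.035,-0.02,0,0,0],
    [1,0,-0.035,-0.02,0,0,0],
    [1,0,-0.035,-0.02,0,0,0],
    [1,0,-0.035,-0.02,0,0,0],
    [1,0,-0.035,-0.02,0,0,0],
  ],
)

```text
time_s: 7.9
tool_pos: [0.4563, -0.3482, 0.1681]
ee_rot: [-1.474, 1.726, -0.999]
wrist_force: [0.2, 0.3, -2.1]
gripper_width: 0.0223
```

Call:
drive_tool(
  moves=[
    [1,-0.081,0.027,0.002,0.094,-0.077,-0.021],
    [1,-0.082,0.026,0.005,0.094,-0.077,-0.021],
    [1,-0.082,0.025,0.008,0.094,-0.077,-0.021],
    [1,-0.081,0.024,0.011,0.094,-0.077,-0.021],
    [1,-0.081,0.024,0.014,0.094,-0.077,-0.02],
    [1,-0.081,0.024,0.017,0.093,-0.077,-0.021],
    [1,-0.08,0.024,0.021,0.094,-0.077,-0.02],
    [1,0,0,0,0,0,0],
  ],
)

```text
time_s: 8.7
tool_pos: [0.4573, -0.0543, 0.0802]
ee_rot: [-1.327, 0.999, -0.994]
wrist_force: [0.2, -1.2, -1.7]
gripper_width: 0.0217
```

```bash
python3 - <<'E'
from h import *
from bench import viewer
p,R,o=pose();print(o["time_s"],p.round(4),o["gripper_width"],o["wrist_force"].round(2),o["qpos"].round(2));print(R.round(3))
for n in ["wrist","side"]:
    c=viewer.capture(n);np.savez(n+"6.npz",**c);cv2.imwrite(f"pics/{n}6.png",c["frame"][:,:,::-1])
c=load("wrist6");P=cloud(c);g=c["frame"].astype(int)
m=(g.min(2)>150)&(P[...,2]>.03)&(P[...,2]<.12);m=m.astype(np.uint8);m[300:]=0
n,l,s,ce=cv2.connectedComponentsWithStats(m);i=1+s[1:,4].argmax();vs,us=np.nonzero(l==i);Q=P[vs,us]
A=np.c_[Q[:,:2],np.ones(len(Q))];k=np.linalg.lstsq(A,Q[:,2],rcond=None)[0];print(s[i],"slope deg",np.degrees(np.arctan(k[:2])),"z range",Q[:,2].min(),Q[:,2].max())
r=cv2.minAreaRect(Q[:,:2].astype(np.float32)*1000);print(r,cv2.boxPoints(r).tolist())
E
```

```text
8.7 [ 0.4573 -0.0543  0.0802] 0.021702817634488752 [ 0.22 -1.16 -1.7 ] [-0.5   0.4   0.65  2.17 -0.38  0.69 -0.88]
[[ 0.281 -0.     0.96 ]
 [-0.96   0.004  0.281]
 [-0.004 -1.     0.001]]
[  206     6   139   279 30919] slope deg [-1.06387169  0.04924629] z range 0.0857041130057301 0.09502949638621457
((506.15374755859375, -39.9856071472168), (104.68759155273438, 47.85869598388672), 16.332361221313477) [[449.19305419921875, -31.741424560546875], [462.6513366699219, -77.66886138916016], [563.1144409179688, -48.22978973388672], [549.6561279296875, -2.3023529052734375]]
```

View pics/wrist6.png

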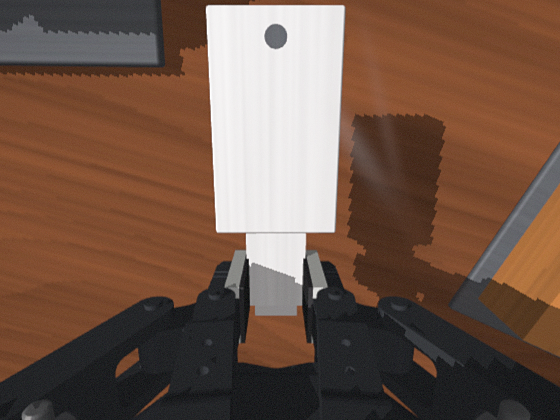

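View pics/side6.png

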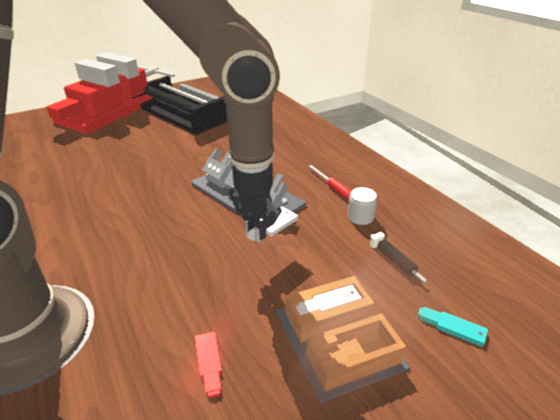

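Call:
drive_tool(
  moves=[
    [1,0,0.04,0,0,0,0],
    [1,0,0.04,0,0,0,0],
    [1,0,0.04,0,0,0,0],
    [1,0,0.026,0,0,0,0],
    [1,0,0.006,0,0,0,0],
    [1,0,0,0,0,0,0],
  ],
)

```text
time_s: 9.4
tool_pos: [0.4602, -0.0607, 0.0043]
ee_rot: [-1.328, 1.004, -1.004]
wrist_force: [-0.1, 0.2, -1.3]
gripper_width: 0.0219
```

Call:
drive_tool(
  moves=[
    [0,0,0,0,0,0,0],
    [0,0,0,0,0,0,0],
    [0,0,-0.04,0,0,0,0],
    [0,0,-0.06,0,0,0,0],
    [-1,0,-0.06,0.04,0,0,0],
    [-1,0,0,0.06,0,0,0],
    [-1,0,0,0,0,0,0],
  ],
)

```text
time_s: 10.1
tool_pos: [0.5126, -0.0443, 0.0862]
ee_rot: [-1.324, 0.995, -1.004]
wrist_force: [-0.1, -0.0, 0.1]
gripper_width: 0.0833
```

```bash
cat > lay.py <<'E'
from h import *
from bench import viewer
import sys
p,R,o=pose();print(o["time_s"],p.round(4),o["gripper_width"],o["wrist_force"].round(2))
c=viewer.capture("wrist");np.savez("wl.npz",**c);cv2.imwrite(f"pics/{sys.argv[1]}.png",c["frame"][:,:,::-1])
P=cloud(c);g=c["frame"].astype(int)
m=((g.min(2)>150)&(P[...,2]>.002)&(P[...,2]<.022)).astype(np.uint8)
n,l,s,ce=cv2.connectedComponentsWithStats(m);i=1+s[1:,4].argmax();vs,us=np.nonzero(l==i);q=ray(c,np.c_[us,vs],.012)[:,:2]
print(s[i],"z",np.median(P[vs,us,2]))
# direction from long body: minAreaRect of whole
r=cv2.minAreaRect(q.astype(np.float32)*1000);print(r)
a=np.radians(r[2]);cand=[np.array([np.cos(a),np.sin(a)]),np.array([-np.sin(a),np.cos(a)])]
ex=max(cand,key=lambda v:abs(v@[.962,.273]));ex=ex*np.sign(ex@[.962,.273]);ey=np.array([-ex[1],ex[0]])
t=q@ex;y=q@ey;heel=t.max()
b=t>heel-.05
print("heel-dir az",np.degrees(np.arctan2(ex[1],ex[0])),"len",np.ptp(t),"bodywid",np.ptp(y[b]),"heel pt",(ex*heel+ey*(y[b].max()+y[b].min())/2).round(4))
G=ex*(heel-.020)+ey*(y[b].max()+y[b].min())/2
print("grasp pt (20mm from heel)",G.round(4))
E
python3 lay.py w7
```

```text
10.1 [ 0.5126 -0.0443  0.0862] 0.08329122699370248 [-0.08 -0.03  0.12]
[  240   146    76   169 10275] z 0.011751766220166902
((502.494384765625, -48.48057174682617), (118.4185791015625, 47.475914001464844), 15.775487899780273)
heel-dir az 15.775487899780273 len 0.1184185726812893 bodywid 0.04747174227489534 heel pt [ 0.5595 -0.0324]
grasp pt (20mm from heel) [ 0.5402 -0.0378]
```

View pics/w7.png

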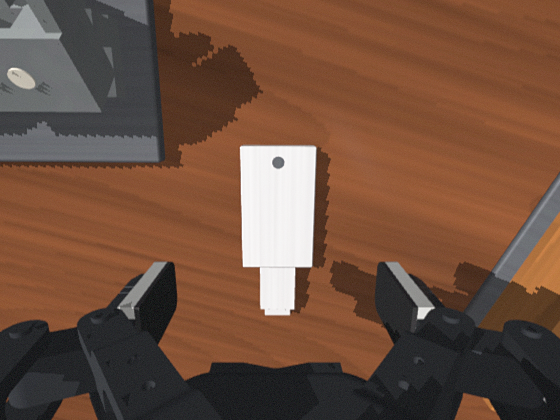

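```bash
python3 - <<'E'
from h import *
p,R,o=pose();print(p.round(4))
P,R1=plan(p,R,[.5402,-.0378,.04],tool(-74.2),dec=3,claw=-.7)
P,R1=plan(P,R1,[.5402,-.0378,-.001],tool(-74.2),dec=3,claw=-.7,n=3)
E
```

```text
[ 0.51   -0.0451  0.0852]
n=2 (min 2) L=0.055 A=0.3
[-0.7,0.001,0.045,0.031,-0.002,0.002,0.001],
[-0.7,0.001,0.045,0.031,-0.002,0.002,0],
end err mm [-0.06  0.22  0.23]
n=3 (min 1) L=0.041 A=0.0
[-0.7,0,0.027,0,0,0,0],
[-0.7,0,0.028,0,0,0,0],
[-0.7,0,0.027,0,0,0,0],
end err mm [-0.05  0.21  0.23]
```

Call:
drive_tool(
  moves=[
    [-0.7,0.001,0.045,0.031,-0.002,0.002,0],
    [-0.7,0.001,0.045,0.031,-0.002,0.002,0],
    [-0.7,0,0.028,0,0,0,0],
    [-0.7,0,0.028,0,0,0,0],
    [-0.7,0,0.018,0,0,0,0],
    [-0.7,0,0.006,0,0,0,0],
    [-0.7,0,0,0,0,0,0],
  ],
)

```text
time_s: 10.85
tool_pos: [0.5374, -0.039, -0.0009]
ee_rot: [-1.329, 1.008, -1.005]
wrist_force: [-0.3, 0.4, 0.1]
gripper_width: 0.0729
```

```bash
python3 lay.py w8
```

```text
10.85 [ 0.5374 -0.039  -0.0009] 0.07288953886459841 [-0.34  0.45  0.13]
[  215   222   120   146 15894] z 0.011718751375044422
((529.5841064453125, -40.969383239746094), (68.36170196533203, 47.47043228149414), 15.734600067138672)
heel-dir az 15.734600067138672 len 0.06836176556186724 bodywid 0.04747043147588806 heel pt [ 0.5625 -0.0317]
grasp pt (20mm from heel) [ 0.5432 -0.0371]
```

View pics/w8.png

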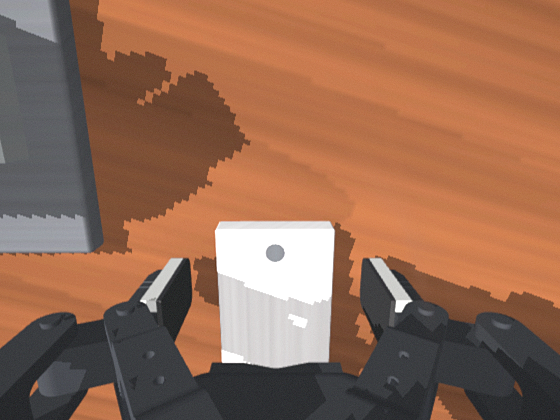

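Call:
drive_tool(
  moves=[
    [1,0,0,0,0,0,0],
    [1,0,0,0,0,0,0],
    [1,0,0,0,0,0,0],
    [1,0,0,0,0,0,0],
  ],
  force=80,
)

```text
time_s: 11.3
tool_pos: [0.5383, -0.0387, 0.0002]
ee_rot: [-1.328, 1.006, -1.005]
wrist_force: [-3.1, 0.1, 8.9]
gripper_width: 0.0459
```

Call:
drive_tool(
  moves=[
    [1,0,-0.03,0,0,0,0],
    [1,0,-0.08,0,0,0,0],
    [1,0,-0.08,0,0,0,0],
    [1,0,-0.08,0,0,0,0],
    [1,0,-0.08,0,0,0,0],
    [1,0,-0.08,0,0,0,0],
    [1,0,0,0,0,0,0],
  ],
)

```text
time_s: 12.0
tool_pos: [0.5411, -0.0393, 0.2199]
ee_rot: [-1.322, 1.001, -1.009]
wrist_force: [0.5, 0.3, -1.7]
gripper_width: 0.0459
```

```bash
python3 - <<'E'
from h import *
from bench import viewer
p,R,o=pose();print(o["time_s"],p.round(4),o["gripper_width"],o["wrist_force"].round(2),o["qpos"].round(2));print(R.round(3))
for n in ["wrist","side","scene"]:
    c=viewer.capture(n);np.savez(n+"9.npz",**c);cv2.imwrite(f"pics/{n}9.png",c["frame"][:,:,::-1])
c=load("wrist9");P=cloud(c);g=c["frame"].astype(int)
# plate in tool frame
T=(P-p)@R
m=((g.min(2)>140)&(abs(T[...,0])<.026)&(abs(T[...,1])<.03)&(T[...,2]<.08));m[:150]=0
n,l,s,ce=cv2.connectedComponentsWithStats(m.astype(np.uint8));i=1+s[1:,4].argmax();Q=T[l==i]
print(s[i],Q.min(0).round(4),Q.max(0).round(4))
top=Q[Q[:,2]<Q[:,2].max()-.004]
A=np.c_[top[:,[0,2]],np.ones(len(top))];k=np.linalg.lstsq(A,top[:,1],rcond=None)[0];print("top y at z=0 (tool)",k.round(4),"x mid",(Q[:,0].min()+Q[:,0].max())/2,"heel z",np.percentile(Q[:,2],99.5))
E
```

```text
12.0 [ 0.5411 -0.0393  0.2199] 0.04587894697756794 [ 0.49  0.32 -1.73] [-0.61  0.33  0.76  1.85 -0.26  1.05 -1.05]
[[ 0.269  0.006  0.963]
 [-0.963  0.     0.269]
 [ 0.002 -1.     0.006]]
[  203   223   132   146 15500] [-0.026  -0.03   -0.0448] [ 0.024  -0.0001  0.0225]
top y at z=0 (tool) [ 0.0085 -0.0091 -0.0115] x mid -0.0009808664877277162 heel z 0.02210505966247977
```

View pics/wrist9.png

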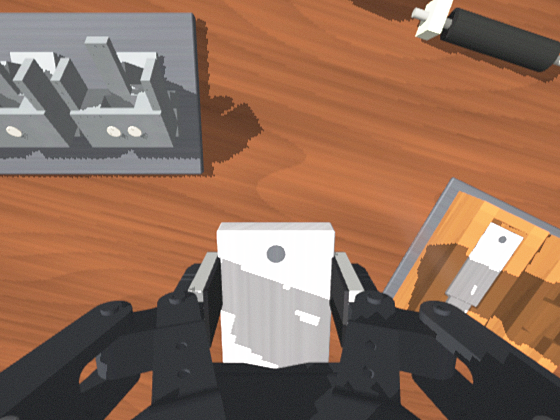

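View pics/side9.png

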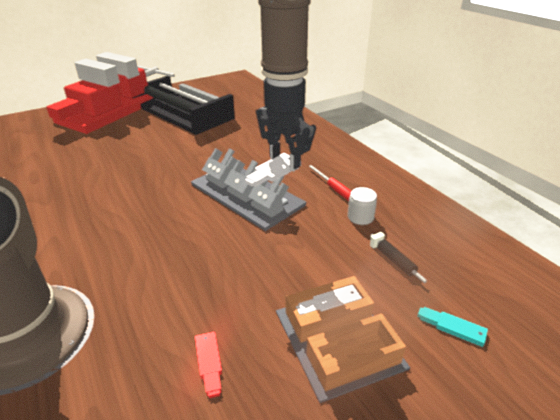

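```bash
cat >> h.py <<'E'
YAW=15.8
EX=np.array([np.cos(np.radians(YAW)),np.sin(np.radians(YAW)),0]);EY=np.array([-EX[1],EX[0],0])
UP=(EX+Z)/np.sqrt(2);NN=(Z-EX)/np.sqrt(2)
RC=np.array([.56,.2017,0])
M1=RC-.0043*EX-.0007*EY+.0613*Z; M2=RC-.0043*EX-.0953*EY+.0613*Z
RI=tool(YAW-90,45,YAW)
def tcp_ins(M,back,hy,hz,noff=.001,R=RI):
    """hy: plate mid y in tool, hz: heel z in tool"""
    ctr=M+UP*(.022+back)+NN*noff
    return ctr-R@np.array([0,hy,hz-.060])
E
python3 - <<'E'
from h import *
print(RI.round(3),M1,M2)
p,R,o=pose()
pre=tcp_ins(M1,.065,-.0055,.0225);print(pre,tcp_ins(M1,0,-.0055,.0225))
P,R1=plan(p,R,pre+np.array([0,0,.05]),RI,dec=3,claw=1)
P,R1=plan(P,R1,pre,RI,dec=3,claw=1)
E
```

```text
[[ 0.272  0.68   0.68 ]
 [-0.962  0.193  0.193]
 [ 0.    -0.707  0.707]] [0.55605306 0.19985564 0.0613    ] [0.58181077 0.10882982 0.0613    ]
[0.64382348 0.22469217 0.14615281] [0.59959807 0.21217764 0.10019087]
n=6 (min 6) L=0.284 A=45.2
[1,-0.075,0.006,0.058,0.167,0,0],
[1,-0.075,0.013,0.056,0.167,0,0],
[1,-0.075,0.021,0.054,0.167,-0.001,0],
[1,-0.075,0.027,0.051,0.168,0,0],
[1,-0.074,0.034,0.047,0.167,-0.001,0],
[1,-0.075,0.04,0.043,0.168,0,0.001],
end err mm [-0.02  0.21  0.14]
n=2 (min 2) L=0.050 A=0.0
[1,0,0.035,-0.035,0,0,0],
[1,0,0.036,-0.036,0,0,0],
end err mm [-0.01  0.22 -0.07]
```

Call:
drive_tool(
  moves=[
    [1,-0.075,0.006,0.058,0.167,0,0],
    [1,-0.075,0.013,0.056,0.167,0,0],
    [1,-0.075,0.021,0.054,0.167,0,0],
    [1,-0.075,0.027,0.051,0.168,0,0],
    [1,-0.074,0.034,0.047,0.167,0,0],
    [1,-0.075,0.04,0.043,0.168,0,0],
    [1,0,0,0,0,0,0],
    [1,0,0,0,0,0,0],
  ],
)

```text
time_s: 12.95
tool_pos: [0.6369, 0.2052, 0.2085]
ee_rot: [-0.76, 0.574, -1.202]
wrist_force: [-0.1, -1.3, -0.8]
gripper_width: 0.0453
```

```bash
cat > ins.py <<'E'
from h import *
from bench import viewer
import sys
M={"1":M1,"2":M2}[sys.argv[2]];back=float(sys.argv[3]);hy=float(sys.argv[4]);hz=float(sys.argv[5])
p,R,o=pose();print(o["time_s"],p.round(4),o["gripper_width"],o["wrist_force"].round(2),o["qpos"].round(2))
print("rot err deg",np.degrees(Ro.from_matrix(R.T@RI).as_rotvec()).round(2))
d=p-tcp_ins(M,0,hy,hz);print("vs home mm: up",(d@UP*1000).round(1),"n",(d@NN*1000).round(1),"y",(d@EY*1000).round(1))
plan(p,R,tcp_ins(M,back,hy,hz),RI,dec=3,claw=1)
for n in ["side","wrist","scene"]:
    c=viewer.capture(n)
    if n=="side": im=cv2.resize(c["frame"][90:240,170:350,::-1],None,fx=4,fy=4,interpolation=cv2.INTER_CUBIC)
    elif n=="scene": im=cv2.resize(c["frame"][200:310,280:450,::-1],None,fx=4,fy=4,interpolation=cv2.INTER_CUBIC)
    else: im=c["frame"][:,:,::-1]
    cv2.imwrite(f"pics/{sys.argv[1]}{n}.png",im);np.savez(f"{sys.argv[1]}{n}.npz",**c)
E
python3 ins.py i1 1 .065 -.0055 .0225
```

```text
12.95 [0.6369 0.2052 0.2085] 0.04528148683518322 [-0.05 -1.29 -0.8 ] [-1.03  0.28  0.71  2.15 -0.86  0.14 -0.88]
rot err deg [ 6.06  0.04 -0.06]
vs home mm: up 100.6 n 52.6 y -16.9
n=2 (min 2) L=0.066 A=6.1
[1,-0.017,0.056,-0.03,0.067,0,-0.001],
[1,-0.017,0.054,-0.033,0.068,0.001,0],
end err mm [-0.33  0.05  0.04]
```

View pics/i1side.png

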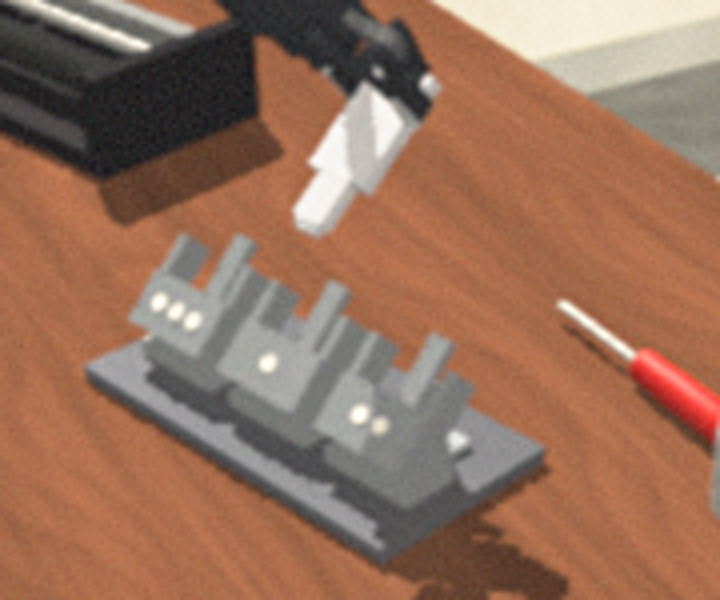

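View pics/i1scene.png

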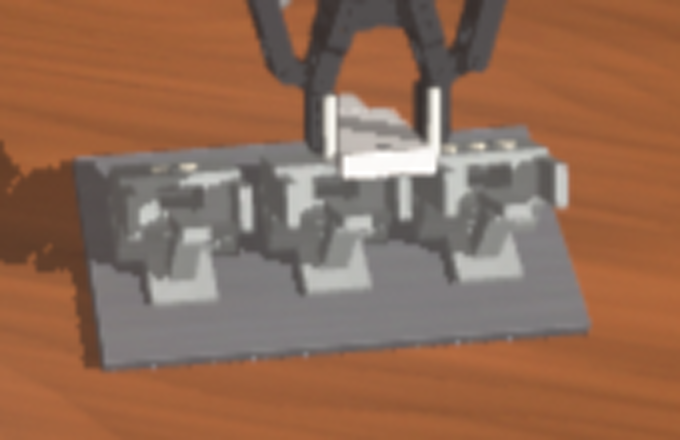

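```bash
python3 - <<'E'
from h import *
p,R,o=pose();print(p.round(4),o["qpos"].round(3))
P,R1=plan(p,R,[.541,-.039,.16],tool(-74.2),dec=3,claw=1)
E
```

```text
[0.6381 0.2022 0.2096] [-1.028  0.281  0.713  2.152 -0.856  0.137 -0.883]
n=6 (min 6) L=0.265 A=39.0
[1,0.069,-0.02,-0.051,-0.145,-0.001,0],
[1,0.069,-0.015,-0.054,-0.145,-0.001,0],
[1,0.069,-0.008,-0.055,-0.144,-0.001,0],
[1,0.068,-0.002,-0.055,-0.145,-0.001,0],
[1,0.068,0.004,-0.055,-0.144,0,0],
[1,0.069,0.01,-0.055,-0.145,-0.001,0],
end err mm [ 0.   -0.06  0.15]
```

Call:
drive_tool(
  moves=[
    [1,0.069,-0.02,-0.051,-0.145,-0.001,0],
    [1,0.069,-0.015,-0.054,-0.145,-0.001,0],
    [1,0.069,-0.008,-0.055,-0.144,-0.001,0],
    [1,0.068,-0.002,-0.055,-0.145,-0.001,0],
    [1,0.068,0.004,-0.055,-0.144,0,0],
    [1,0.069,0.01,-0.055,-0.145,-0.001,0],
    [1,0,0,0,0,0,0],
  ],
)

```text
time_s: 13.8
tool_pos: [0.5405, -0.0451, 0.16]
ee_rot: [-1.33, 1.01, -1.01]
wrist_force: [0.2, 0.2, -2.1]
gripper_width: 0.0457
```

```bash
python3 - <<'E'
from h import *
p,R,o=pose();print(p.round(4),o["qpos"].round(3),o["wrist_force"]);print(R.round(3))
P,R1=plan(p,R,[.541,-.039,.03],tool(-74.2),dec=3,claw=1)
E
```

```text
[ 0.5405 -0.0451  0.16  ] [-0.744  0.513  1.009  1.921 -0.511  0.996 -0.805] [ 0.1631923   0.16341143 -2.10798229]
[[ 0.265 -0.004  0.964]
 [-0.964 -0.005  0.265]
 [ 0.003 -1.    -0.005]]
n=3 (min 3) L=0.130 A=0.5
[1,-0.004,0.087,0.002,0.002,-0.003,0.001],
[1,-0.004,0.087,0.002,0.002,-0.003,0.002],
[1,-0.004,0.086,0.001,0.002,-0.003,0.001],
end err mm [-0.02 -0.06  0.01]
```

Call:
drive_tool(
  moves=[
    [1,-0.004,0.087,0.002,0.002,-0.003,0.001],
    [1,-0.004,0.087,0.002,0.002,-0.003,0.002],
    [1,-0.004,0.086,0.001,0.002,-0.003,0.001],
    [1,0,0.04,0,0,0,0],
    [1,0,0.014,0,0,0,0],
    [1,0,0,0,0,0,0],
    [-0.7,0,0,0,0,0,0],
    [-0.7,0,0,0,0,0,0],
  ],
)

```text
time_s: 14.6
tool_pos: [0.544, -0.0305, 0.005]
ee_rot: [-1.321, 0.994, -0.998]
wrist_force: [0.8, -0.0, 0.4]
gripper_width: 0.072
```

```bash
python3 - <<'E'
from h import *
p,R,o=pose();print(p.round(4),o["gripper_width"],o["wrist_force"]);print(R.round(3))
c0=p.copy()
P,R1=plan(p,R,p+[0,0,.06],R,dec=3,claw=-.7)
P,R1=plan(P,R1,P+[.02*.96,.02*.27,0.0],tool(-74.2,25,195.8),dec=3,claw=-.7)
E
```

```text
[ 0.544  -0.0305  0.005 ] 0.07198213521647394 [ 0.7945198  -0.00080118  0.38821253]
[[ 0.281  0.007  0.96 ]
 [-0.96   0.006  0.281]
 [-0.003 -1.     0.009]]
n=2 (min 2) L=0.060 A=0.0
[-0.7,0,-0.06,0.001,0,0,0],
[-0.7,0,-0.06,0,0,0,0],
end err mm [ 0.04 -0.19  0.  ]
n=3 (min 3) L=0.020 A=25.5
[-0.7,0,0,0.013,-0.189,0.004,-0.001],
[-0.7,0,-0.002,0.013,-0.189,0.004,0],
[-0.7,0,-0.004,0.013,-0.188,0.004,-0.001],
end err mm [-0.11  0.12  0.21]
```

Call:
drive_tool(
  moves=[
    [-0.7,0,-0.06,0,0,0,0],
    [-0.7,0,-0.06,0,0,0,0],
    [-0.7,0,0,0.013,-0.189,0.004,0],
    [-0.7,0,-0.002,0.013,-0.189,0.004,0],
    [-0.7,0,-0.004,0.013,-0.188,0.004,0],
    [-0.7,0,0,0,0,0,0],
  ],
)

```text
time_s: 15.2
tool_pos: [0.5641, -0.0223, 0.0607]
ee_rot: [-1.69, 1.269, -0.8]
wrist_force: [-0.7, -0.3, -1.6]
gripper_width: 0.0724
```

```bash
python3 lay.py w10 && python3 - <<'E'
from h import *
p,R,o=pose();print(R.round(3),o["qpos"].round(2))
E
```

```text
15.2 [ 0.5641 -0.0223  0.0607] 0.07237106818991104 [-0.71 -0.32 -1.59]
[ 238  189   85  127 8380] z 0.011970886571835648
((512.434814453125, -40.187339782714844), (124.42568969726562, 47.7039909362793), 16.223604202270508)
heel-dir az 16.223604202270508 len 0.12442570682702453 bodywid 0.04761938246715555 heel pt [ 0.5722 -0.0228]
grasp pt (20mm from heel) [ 0.553  -0.0284]
[[ 0.276 -0.41   0.869]
 [-0.961 -0.118  0.25 ]
 [-0.    -0.904 -0.427]] [-0.61  0.93  0.87  1.58 -0.49  1.36 -0.9 ]
```

View pics/w10.png

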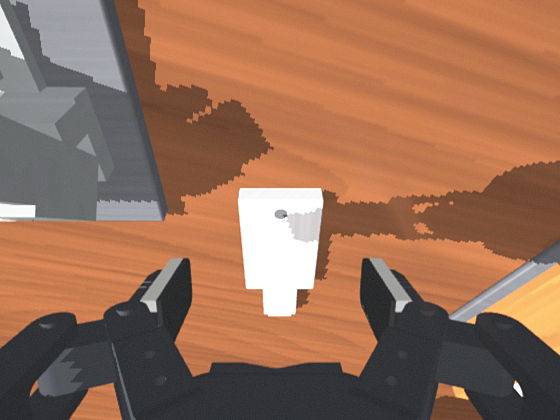

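```bash
python3 - <<'E'
from h import *
p,R,o=pose();print(p.round(4))
Rt=tool(-74,25,196);y=Rt[:,1]
tg=np.array([.5429,-.0307,.0055])
P,R1=plan(p,R,tg-.03*y,Rt,dec=3,claw=-.7)
P,R1=plan(P,R1,tg,Rt,dec=3,claw=-.7,n=3)
E
```

```text
[ 0.563  -0.024   0.0618]
n=1 (min 1) L=0.030 A=0.3
[-0.7,0.002,0.06,0.01,0.006,0.001,0],
end err mm [ 0.2  -0.08 -0.17]
n=3 (min 1) L=0.030 A=0.0
[-0.7,0,0.02,0,0,0,0],
[-0.7,0,0.02,0,0,0,0],
[-0.7,0,0.02,0,0,0,0],
end err mm [ 0.21 -0.08 -0.17]
```

Call:
drive_tool(
  moves=[
    [-0.7,0.001,0.03,0.005,0.003,0,0],
    [-0.7,0.001,0.03,0.005,0.003,0,0],
    [-0.7,0,0.03,0,0,0,0],
    [-0.7,0,0.02,0,0,0,0],
    [-0.7,0,0.01,0,0,0,0],
    [-0.7,0,0,0,0,0,0],
  ],
)

```text
time_s: 15.85
tool_pos: [0.5411, -0.0315, 0.0067]
ee_rot: [-1.677, 1.27, -0.808]
wrist_force: [0.5, -1.0, 0.3]
gripper_width: 0.0728
```

Call:
drive_tool(
  moves=[
    [1,0,0,0,0,0,0],
    [1,0,0,0,0,0,0],
    [1,0,0,0,0,0,0],
    [1,0,0,0,0,0,0],
  ],
  force=100,
)

```text
time_s: 16.25
tool_pos: [0.5429, -0.0314, 0.0084]
ee_rot: [-1.675, 1.268, -0.809]
wrist_force: [0.7, 1.4, 7.8]
gripper_width: 0.043
```

Call:
drive_tool(
  moves=[
    [1,0,-0.03,-0.012,0,0,0],
    [1,0,-0.07,-0.033,0,0,0],
    [1,0,-0.07,-0.033,0,0,0],
    [1,0,-0.07,-0.033,0,0,0],
    [1,0,-0.07,-0.033,0,0,0],
    [1,0,-0.07,-0.033,0,0,0],
    [1,0,0,0,0,0,0],
  ],
)

```text
time_s: 16.95
tool_pos: [0.5434, -0.0334, 0.2225]
ee_rot: [-1.671, 1.264, -0.815]
wrist_force: [0.3, -0.8, -1.6]
gripper_width: 0.0425
```

```bash
cat > held.py <<'E'
from h import *
from bench import viewer
import sys
hw=float(sys.argv[2])
p,R,o=pose();print(o["time_s"],p.round(4),o["gripper_width"],o["wrist_force"].round(2),o["qpos"].round(2))
c=viewer.capture("wrist");np.savez("wh.npz",**c);cv2.imwrite(f"pics/{sys.argv[1]}.png",c["frame"][:,:,::-1])
c2=viewer.capture("side");cv2.imwrite(f"pics/{sys.argv[1]}s.png",c2["frame"][:,:,::-1])
P=cloud(c);g=c["frame"].astype(int);T=(P-p)@R
m=((g.min(2)>110)&(abs(T[...,0])<hw+.002)&(abs(T[...,1])<.08)&(T[...,2]<.08)&(T[...,2]>-.1));m[:120]=0
n,l,s,ce=cv2.connectedComponentsWithStats(m.astype(np.uint8));i=1+s[1:,4].argmax();Q=T[l==i]
# ransac-ish plane y=a x+b z+c : top face; iterate
S=Q[abs(Q[:,0])<hw-.004]
h,ed=np.histogram(S[:,2],40);print(s[i],Q.min(0).round(4),Q.max(0).round(4))
k=None
sel=S[S[:,2]<np.percentile(S[:,2],70)]
for _ in range(6):
    A=np.c_[sel[:,[0,2]],np.ones(len(sel))];k=np.linalg.lstsq(A,sel[:,1],rcond=None)[0]
    r=S[:,1]-np.c_[S[:,[0,2]],np.ones(len(S))]@k;sel=S[abs(r)<.0015]
ang=np.degrees(np.arctan(k[1]));print("plane",k.round(4),"pitch deg",ang.round(2),"inliers",len(sel),len(S))
hz=np.percentile(sel[:,2],99.7);xs=Q[:,0]
heeltop=np.array([0,k[1]*hz+k[2],hz]);pdir=np.array([0,-k[1],-1])/np.hypot(1,k[1]);nrm=np.array([0,-1,k[1]])/np.hypot(1,k[1])
heel=heeltop-.006*nrm
print("heel edge (tool)",heeltop.round(4),"heel mid",heel.round(4),"plate x dir",pdir.round(3),"x mid",np.median(xs).round(4))
E
python3 held.py h1 .024
```

```text
16.95 [ 0.5434 -0.0334  0.2225] 0.042503397371796314 [ 0.29 -0.84 -1.58] [-0.67  0.73  0.99  1.53 -0.36  1.56 -0.92]
[  198   220   156   146 13503] [-0.026  -0.0435 -0.0884] [0.026  0.0436 0.0241]
plane [-0.0021 -0.4988 -0.0034] pitch deg -26.51 inliers 9543 11229
heel edge (tool) [ 0.     -0.0132  0.0195] heel mid [ 0.     -0.0078  0.0222] plate x dir [ 0.     0.446 -0.895] x mid 0.0003
```

View pics/h1.png

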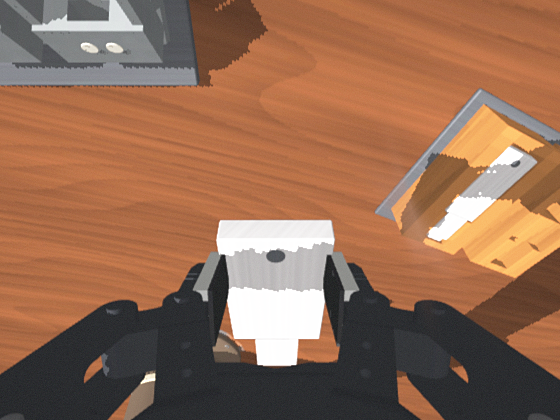

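View pics/h1s.png

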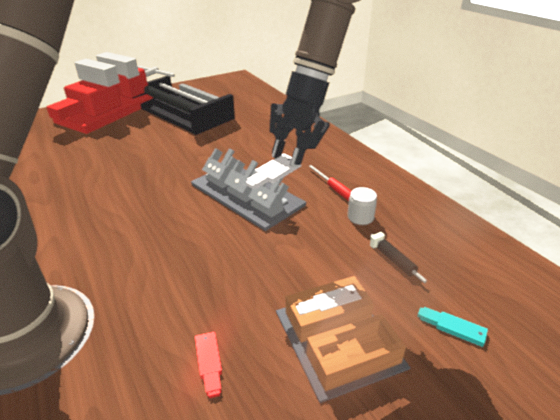

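```bash
cat >> h.py <<'E'
def ins_pose(M,back,heel,pitch,noff=.001,yoff=0.):
    R=tool(YAW-90,45-pitch,YAW)
    a=np.radians(pitch);pd=np.array([0,np.sin(a),-np.cos(a)])
    heel_t=M+UP*(.082+back)+NN*noff+EY*yoff
    assert np.allclose(R@pd,-UP,atol=1e-6),R@pd
    return heel_t-R@np.array(heel),R
E
cat > ins.py <<'E'
from h import *
from bench import viewer
import sys
# args: name pocket back pitch heely heelz [n]
M={"1":M1,"2":M2}[sys.argv[2]];back,pitch,hy,hz=map(float,sys.argv[3:7]);n=int(sys.argv[7]) if len(sys.argv)>7 else None
heel=[0,hy,hz]
p,R,o=pose();print(o["time_s"],p.round(4),o["gripper_width"],o["wrist_force"].round(2),o["qpos"].round(2))
T0,RT=ins_pose(M,0,heel,pitch,noff=0)
print("rot err deg",np.degrees(Ro.from_matrix(R.T@RT).as_rotvec()).round(2))
h=p+R@np.array(heel)-(M+UP*.082);print("heel vs home mm: up",(h@UP*1000).round(1),"n",(h@NN*1000).round(1),"y",(h@EY*1000).round(1))
tg,_=ins_pose(M,back,heel,pitch);print("target",tg.round(4))
plan(p,R,tg,RT,dec=3,claw=1,n=n)
for n in ["side","wrist"]:
    c=viewer.capture(n)
    if n=="side": im=cv2.resize(c["frame"][90:240,170:350,::-1],None,fx=4,fy=4,interpolation=cv2.INTER_CUBIC)
    else: im=c["frame"][:,:,::-1]
    cv2.imwrite(f"pics/{sys.argv[1]}{n}.png",im);np.savez(f"{sys.argv[1]}{n}.npz",**c)
E
python3 ins.py i2 1 .065 26.5 -.0078 .0222
```

```text
17.05 [ 0.5419 -0.032   0.2178] 0.04272979439246087 [-1.18 -0.75 -2.77] [-0.67  0.73  0.99  1.54 -0.36  1.56 -0.92]
rot err deg [ 4.321e+01  2.000e-02 -1.200e-01]
heel vs home mm: up -10.5 n 146.8 y -219.2
target [0.6375 0.2229 0.1515]
n=6 (min 6) L=0.280 A=43.2
[1,-0.073,-0.002,0.058,0.16,0,0],
[1,-0.073,0.005,0.058,0.16,0,-0.001],
[1,-0.073,0.012,0.057,0.16,0,0],
[1,-0.073,0.019,0.055,0.16,0,-0.001],
[1,-0.073,0.026,0.052,0.16,0,0],
[1,-0.073,0.033,0.049,0.16,0,-0.001],
end err mm [ 0.27 -0.03 -0.2 ]
```

```bash
python3 - <<'E'
from h import *
p,R,o=pose()
tg,RT=ins_pose(M1,.065,[0,-.0078,.0222],26.5)
P,R1=plan(p,R,tg+[0,0,.05],RT,dec=3,claw=1)
plan(P,R1,tg,RT,dec=3,claw=1,n=2)
E
```

```text
n=6 (min 6) L=0.273 A=43.4
[1,-0.073,-0.018,0.051,0.161,0,-0.001],
[1,-0.073,-0.012,0.053,0.161,0,-0.001],
[1,-0.073,-0.005,0.054,0.161,0,0],
[1,-0.073,0.002,0.054,0.161,0,-0.001],
[1,-0.072,0.009,0.054,0.16,0,0],
[1,-0.073,0.015,0.052,0.161,0.001,-0.001],
end err mm [-0.12 -0.    0.08]
n=2 (min 2) L=0.050 A=0.0
[1,0,0.048,-0.016,0,0,0],
[1,0,0.047,-0.016,0,0,0],
end err mm [-0.21 -0.03 -0.04]
```

Call:
drive_tool(
  moves=[
    [1,-0.073,-0.018,0.051,0.161,0,0],
    [1,-0.073,-0.012,0.053,0.161,0,0],
    [1,-0.073,-0.005,0.054,0.161,0,0],
    [1,-0.073,0.002,0.054,0.161,0,0],
    [1,-0.072,0.009,0.054,0.16,0,0],
    [1,-0.073,0.015,0.052,0.161,0,0],
    [1,0,0,0,0,0,0],
    [1,0,0,0,0,0,0],
  ],
)

```text
time_s: 17.95
tool_pos: [0.636, 0.2237, 0.2007]
ee_rot: [-1.063, 0.802, -1.109]
wrist_force: [0.2, -0.7, -1.9]
gripper_width: 0.0428
```

```bash
python3 ins.py i3 1 .065 26.5 -.0078 .0222; python3 held.py h2 .024
```

```text
17.95 [0.636  0.2237 0.2007] 0.04278014512316514 [ 0.16 -0.66 -1.91] [-1.16  0.52  1.01  1.85 -0.65  0.76 -1.15]
rot err deg [ 0.18  0.15 -0.12]
heel vs home mm: up 98.9 n 36.6 y 1.3
target [0.6375 0.2229 0.1515]
n=1 (min 1) L=0.049 A=0.3
[1,0.003,0.094,-0.029,0.004,0.003,-0.003],
end err mm [-0.18 -0.28 -0.01]
18.05 [0.6377 0.2211 0.2018] 0.04236249205276483 [ 0.57 -0.02 -1.81] [-1.16  0.52  1.01  1.85 -0.65  0.76 -1.15]
[  197   221   157   147 13658] [-0.026  -0.075  -0.0893] [0.026  0.0424 0.0236]
plane [-0.0018 -0.4881 -0.0038] pitch deg -26.02 inliers 9670 11322
heel edge (tool) [ 0.     -0.0132  0.0192] heel mid [ 0.     -0.0078  0.0218] plate x dir [ 0.     0.439 -0.899] x mid 0.0003
```

View pics/i3wrist.png

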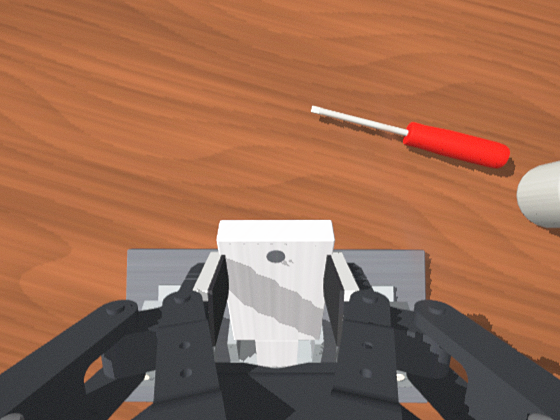

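Call:
drive_tool(
  moves=[
    [1,0.001,0.048,-0.015,0.002,0.002,-0.001],
    [1,0.001,0.047,-0.015,0.002,0.001,-0.001],
    [1,0,0,0,0,0,0],
    [1,0,0,0,0,0,0],
  ],
)

```text
time_s: 18.55
tool_pos: [0.6397, 0.2204, 0.153]
ee_rot: [-1.055, 0.802, -1.118]
wrist_force: [0.4, 0.0, -1.2]
gripper_width: 0.0426
```

```bash
python3 ins.py i4 1 .030 26.3 -.0078 .0220 4
```

```text
18.55 [0.6397 0.2204 0.153 ] 0.042601703398772096 [ 0.45  0.01 -1.2 ] [-1.09  0.56  0.93  1.89 -0.73  0.67 -1.08]
rot err deg [-0.   -0.25  0.06]
heel vs home mm: up 66.9 n 1.3 y -3.1
target [0.6139 0.2162 0.1268]
n=4 (min 1) L=0.037 A=0.3
[1,-0.001,0.008,-0.016,0,-0.001,0],
[1,-0.002,0.008,-0.017,0,-0.002,0],
[1,-0.001,0.009,-0.016,0,-0.001,0.001],
[1,-0.002,0.008,-0.017,0,-0.002,0],
end err mm [-0.09  0.07  0.04]
```

View pics/i4side.png

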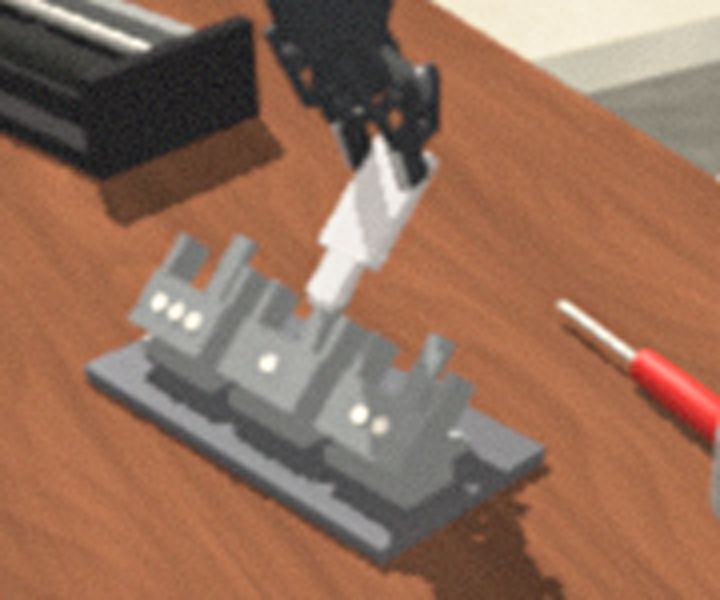

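```bash
cat > avg.py <<'E'
from h import *
from bench import viewer
def avg(n=6):
    ps=[];q=[]
    for _ in range(n):
        p,R,o=pose();ps.append(p);q.append(R);viewer.capture("side")
    ps=np.array(ps);print("std mm",(ps.std(0)*1000).round(2),"t",o["time_s"])
    return ps.mean(0),Ro.from_matrix(np.array(q)).mean().as_matrix()
if __name__=="__main__":
    import sys
    M={"1":M1,"2":M2}[sys.argv[1]];pitch,hy,hz=map(float,sys.argv[2:5]);back=float(sys.argv[5])
    p,R=avg();heel=[0,hy,hz]
    h=p+R@np.array(heel)-(M+UP*.082);print("heel vs home mm: up",(h@UP*1000).round(1),"n",(h@NN*1000).round(1),"y",(h@EY*1000).round(1))
    tg,RT=ins_pose(M,back,heel,pitch);plan(p,R,tg,RT,n=4,dec=3,claw=1)
E
python3 avg.py 1 26.3 -.0078 .022 .030
```

```text
std mm [0.31 0.33 0.27] t 18.9
heel vs home mm: up 67.9 n 1.5 y -1.8
n=4 (min 1) L=0.038 A=0.2
[1,-0.001,0.009,-0.017,-0.001,-0.001,0],
[1,-0.001,0.008,-0.017,-0.001,-0.001,0],
[1,-0.001,0.009,-0.017,0,-0.001,0],
[1,0,0.008,-0.017,-0.001,-0.001,-0.001],
end err mm [-0.19 -0.25  0.13]
```

Call:
drive_tool(
  moves=[
    [1,-0.003,0,0,0,0,0],
    [1,0,0.008,-0.017,0,-0.001,0],
    [1,0,0.008,-0.017,0,-0.001,0],
    [1,0,0.009,-0.017,0,-0.001,0],
    [1,0,0.008,-0.017,0,-0.001,0],
    [1,0,0,0,0,0,0],
  ],
)

```text
time_s: 19.55
tool_pos: [0.611, 0.2155, 0.1247]
ee_rot: [-1.058, 0.801, -1.113]
wrist_force: [-0.5, 1.3, -1.8]
gripper_width: 0.0424
```

```bash
python3 ins.py i5 1 .010 26.3 -.0078 .0220 4; python3 avg.py 1 26.3 -.0078 .022 .01 | head -2
```

```text
19.55 [0.611  0.2155 0.1247] 0.04242146914066639 [-0.48  1.26 -1.75] [-1.1   0.55  0.89  1.98 -0.77  0.58 -1.04]
rot err deg [ 0.11  0.01 -0.02]
heel vs home mm: up 26.5 n 1.6 y 0.1
target [0.6003 0.2124 0.1126]
n=4 (min 1) L=0.016 A=0.1
[1,0,0.004,-0.007,0.001,0,0],
[1,0,0.004,-0.007,0.001,0,0],
[1,0,0.004,-0.007,0,0,0],
[1,0,0.004,-0.008,0.001,0,-0.001],
end err mm [-0.05  0.09 -0.1 ]
std mm [0.2  0.06 0.15] t 19.9
heel vs home mm: up 29.3 n 1.3 y 0.1
```

View pics/i5side.png

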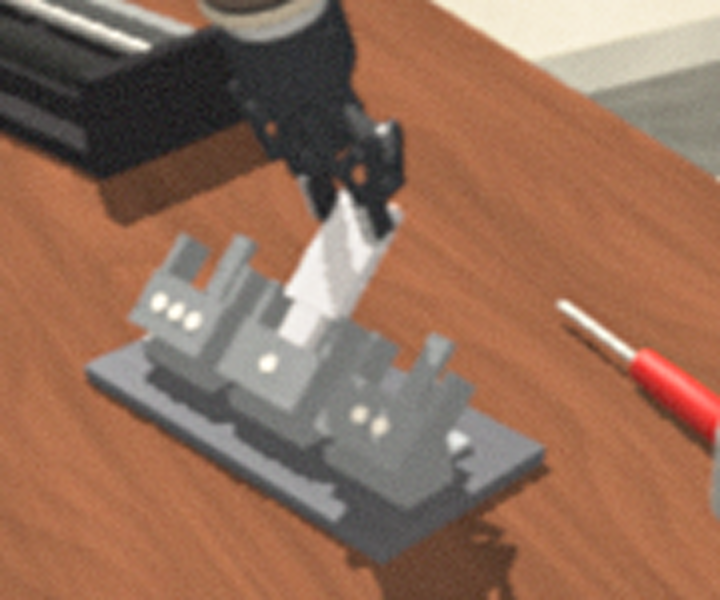

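Call:
drive_tool(
  moves=[
    [1,0,0.006,-0.012,0,0,0],
    [1,0,0.006,-0.012,0,0,0],
    [1,0,0.006,-0.012,0,0,0],
    [1,0,0,0,0,0,0],
  ],
)

```text
time_s: 20.35
tool_pos: [0.5978, 0.2118, 0.1108]
ee_rot: [-1.058, 0.8, -1.113]
wrist_force: [1.7, -0.5, -1.6]
gripper_width: 0.0425
```

Call:
drive_tool(
  moves=[
    [1,0,0.004,-0.008,0,0,0],
    [1,0,0.003,-0.006,0,0,0],
    [1,0,0,0,0,0,0],
  ],
)

```text
time_s: 20.65
tool_pos: [0.5942, 0.2106, 0.1065]
ee_rot: [-1.056, 0.798, -1.115]
wrist_force: [0.7, 0.7, -1.9]
gripper_width: 0.0428
```

```bash
python3 ins.py i6 1 0 26.3 -.0078 .0220 4|head -3
```

```text
20.65 [0.5942 0.2106 0.1065] 0.04282689327449395 [ 0.67  0.7  -1.92] [-1.09  0.54  0.86  2.04 -0.81  0.52 -1.  ]
rot err deg [-0.08  0.01 -0.01]
heel vs home mm: up 1.1 n 1.2 y -0.0
```

Near home with no contact; push on a few mm in small steps until the shoulders stop.

Call:
drive_tool(
  moves=[
    [1,0,0.001,-0.003,0,0,0],
    [1,0,0.001,-0.003,0,0,0],
    [1,0,0,0,0,0,0],
  ],
)

```text
time_s: 21.05
tool_pos: [0.5941, 0.2104, 0.1063]
ee_rot: [-1.052, 0.796, -1.117]
wrist_force: [5.6, 1.3, 3.7]
gripper_width: 0.0424
```

```bash
python3 ins.py i6 1 0 26.3 -.0078 .0220 4|head -3
```

```text
21.05 [0.5941 0.2104 0.1063] 0.04243102229888199 [5.62 1.34 3.73] [-1.09  0.54  0.85  2.04 -0.81  0.51 -1.  ]
rot err deg [-0.36 -0.02  0.  ]
heel vs home mm: up 0.9 n 1.3 y -0.2
```

View pics/i6side.png

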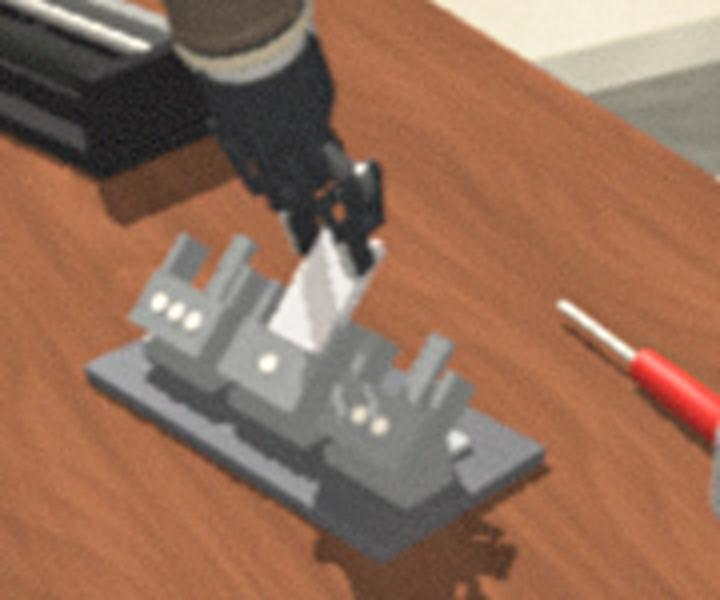

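Call:
drive_tool(
  moves=[
    [1,0,0.002,-0.004,0,0,0],
    [1,0,0.001,-0.003,0,0,0],
    [1,0,0,0,0,0,0],
  ],
)

```text
time_s: 21.45
tool_pos: [0.5943, 0.2103, 0.1059]
ee_rot: [-1.046, 0.792, -1.119]
wrist_force: [9.5, 1.8, 9.8]
gripper_width: 0.0424
```

```bash
python3 ins.py i6 1 0 26.3 -.0078 .0220 4|head -3; python3 held.py h3 .024
```

```text
21.45 [0.5943 0.2103 0.1059] 0.042351269280311236 [9.49 1.82 9.84] [-1.09  0.54  0.85  2.05 -0.82  0.5  -0.99]
rot err deg [-0.71 -0.06  0.02]
heel vs home mm: up 0.8 n 1.0 y -0.4
21.55 [0.5943 0.2103 0.1059] 0.04304323269590651 [ 9.    3.51 11.02] [-1.09  0.54  0.85  2.05 -0.82  0.5  -0.99]
[  197   220   157   148 14994] [-0.026  -0.0477 -0.0755] [0.026  0.0478 0.0237]
plane [-0.0019 -0.468  -0.004 ] pitch deg -25.08 inliers 9054 12166
heel edge (tool) [ 0.     -0.0131  0.0195] heel mid [ 0.     -0.0077  0.022 ] plate x dir [ 0.     0.424 -0.906] x mid -0.0001
```

Call:
drive_tool(
  moves=[
    [-0.5,0,0,0,0,0,0],
    [-0.5,0,0,0,0,0,0],
    [-0.5,0,-0.03,0,0,0,0],
    [-0.5,0,-0.08,0,0,0,0],
    [-0.5,0,-0.09,0,0,0,0],
    [-0.5,0,-0.09,0,0,0,0],
    [-0.5,0,0,0,0,0,0],
  ],
)

```text
time_s: 22.35
tool_pos: [0.5436, 0.198, 0.2425]
ee_rot: [-1.053, 0.797, -1.111]
wrist_force: [1.2, 1.1, -0.6]
gripper_width: 0.0641
```

```bash
cat > chk.py <<'E'
from h import *
from bench import viewer
import sys
M={"1":M1,"2":M2}[sys.argv[2]];hw=float(sys.argv[3])
p,R,o=pose();print(o["time_s"],p.round(4),o["gripper_width"],o["wrist_force"].round(2))
c=viewer.capture("wrist");np.savez("wc.npz",**c);cv2.imwrite(f"pics/{sys.argv[1]}.png",c["frame"][:,:,::-1])
P=cloud(c);D=P-(M+0*UP);U=D@UP;N=D@NN;Y=D@EY;g=c["frame"].astype(int)
m=(abs(Y)<hw+.004)&(N>.002)&(N<.012)&(U>.02)&(U<.12)&(g.min(2)>100)
print("plate pts",m.sum(),"heel up mm (want 82)",(np.percentile(U[m],99.5)*1000).round(1),"n top (want 6)",(np.median(N[m])*1000).round(1),"y",(np.percentile(Y[m],[.5,99.5])*1000).round(1))
A=np.c_[U[m],Y[m],np.ones(m.sum())];k=np.linalg.lstsq(A,N[m],rcond=None)[0];print("tilt deg",np.degrees(k[:2]).round(2))
# plate pitch & shoulder gap: smallest u with plate-width
E
python3 chk.py c1 1 .024
```

```text
22.35 [0.5436 0.198  0.2425] 0.06409102332317565 [ 1.24  1.11 -0.6 ]
plate pts 3204 heel up mm (want 82) 82.2 n top (want 6) 5.5 y [-24.   23.4]
tilt deg [-2.44 -0.09]
```

View pics/c1.png

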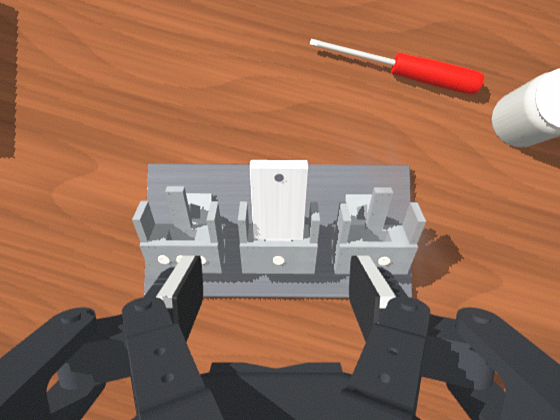

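```bash
python3 - <<'E'
from h import *
p,R,o=pose();print(p.round(4))
P,R1=plan(p,R,[.5461,-.2611,.12],tool(-99),dec=3,claw=1)
E
```

```text
[0.543  0.1985 0.2404]
n=10 (min 10) L=0.475 A=31.2
[1,0.089,0.015,-0.031,-0.041,0.055,-0.009],
[1,0.09,0.016,-0.027,-0.041,0.055,-0.009],
[1,0.091,0.018,-0.022,-0.041,0.055,-0.01],
[1,0.091,0.019,-0.018,-0.041,0.055,-0.009],
[1,0.092,0.02,-0.013,-0.041,0.055,-0.01],
[1,0.092,0.021,-0.009,-0.041,0.055,-0.009],
[1,0.092,0.022,-0.004,-0.041,0.055,-0.01],
[1,0.092,0.023,0.001,-0.041,0.055,-0.009],
[1,0.092,0.023,0.005,-0.041,0.056,-0.01],
[1,0.092,0.024,0.01,-0.041,0.055,-0.009],
end err mm [-0.03 -0.2  -0.18]
```

Call:
drive_tool(
  moves=[
    [1,0.089,0.015,-0.031,-0.041,0.055,-0.009],
    [1,0.09,0.016,-0.027,-0.041,0.055,-0.009],
    [1,0.091,0.018,-0.022,-0.041,0.055,-0.01],
    [1,0.091,0.019,-0.018,-0.041,0.055,-0.009],
    [1,0.092,0.02,-0.013,-0.041,0.055,-0.01],
    [1,0.092,0.021,-0.009,-0.041,0.055,-0.009],
    [1,0.092,0.022,-0.004,-0.041,0.055,-0.01],
    [1,0.092,0.023,0.001,-0.041,0.055,-0.009],
  ],
)

```text
time_s: 23.2
tool_pos: [0.5438, -0.1729, 0.1408]
ee_rot: [-1.12, 1.224, -1.286]
wrist_force: [1.9, 0.2, 1.2]
gripper_width: -0.0002
```

Call:
drive_tool(
  moves=[
    [1,0.092,0.023,0.005,-0.041,0.056,-0.01],
    [1,0.092,0.024,0.01,-0.041,0.055,-0.009],
    [1,0,0,0,0,0,0],
    [1,0,0,0,0,0,0],
  ],
)

```text
time_s: 23.6
tool_pos: [0.5429, -0.2654, 0.1171]
ee_rot: [-1.131, 1.333, -1.329]
wrist_force: [-1.0, 0.7, -0.0]
gripper_width: -0.0
```

```bash
python3 - <<'E'
from h import *
from avg import avg
p,R=avg(3);print(p.round(4));print(R.round(3))
P,R1=plan(p,R,[.5461,-.2611,.056],tool(-99),dec=3,claw=1,n=2)
E
```

```text
std mm [0.62 1.09 0.49] t 23.7
[ 0.5437 -0.264   0.1177]
[[-0.162 -0.003  0.987]
 [-0.987 -0.    -0.162]
 [ 0.001 -1.    -0.003]]
n=2 (min 2) L=0.062 A=0.4
[1,-0.003,0.062,0.002,0.002,-0.004,0.001],
[1,-0.003,0.061,0.002,0.002,-0.003,0],
end err mm [-0.09 -0.23  0.22]
```

Call:
drive_tool(
  moves=[
    [1,-0.003,0.06,0.002,0.002,-0.004,0],
    [1,-0.002,0.06,0.002,0.002,-0.003,0],
    [1,0,0,0,0,0,0],
    [1,0,0.012,0,0,0,0],
    [1,0,0.012,0,0,0,0],
    [1,0,0.012,0,0,0,0],
    [1,0,0,0,0,0,0],
  ],
)

```text
time_s: 24.45
tool_pos: [0.5477, -0.2614, 0.0417]
ee_rot: [-1.131, 1.319, -1.326]
wrist_force: [0.9, -0.2, -0.2]
gripper_width: 0.0
```

Call:
drive_tool(
  moves=[
    [1,0,0.006,0,0,0,0],
    [1,0,0.004,0,0,0,0],
    [1,0,0,0,0,0,0],
  ],
)

```text
time_s: 24.75
tool_pos: [0.5485, -0.2622, 0.0378]
ee_rot: [-1.13, 1.318, -1.327]
wrist_force: [0.1, 1.3, 6.7]
gripper_width: 0.0
```

Call:
drive_tool(
  moves=[
    [1,0,0.005,0,0,0,0],
    [1,0,0.003,0,0,0,0],
    [1,0,0,0,0,0,0],
  ],
)

```text
time_s: 25.05
tool_pos: [0.5506, -0.2632, 0.036]
ee_rot: [-1.127, 1.313, -1.33]
wrist_force: [0.2, 1.6, 21.6]
gripper_width: -0.0003
```

Call:
drive_tool(
  moves=[
    [1,0,-0.01,0,0,0,0],
    [1,0,-0.02,0,0,0,0],
    [1,0,-0.05,0,0,0,0],
    [0,0,-0.08,0,0,0,0],
    [0,0,-0.08,-0.04,0,0,0],
    [0,0,0,-0.06,0,0,0],
    [0,0,0,0,0,0,0],
  ],
)

```text
time_s: 25.75
tool_pos: [0.4946, -0.2538, 0.1537]
ee_rot: [-1.128, 1.322, -1.327]
wrist_force: [0.5, 0.3, -0.3]
gripper_width: 0.043
```

```bash
python3 - <<'E'
from h import *
from bench import viewer
c=viewer.capture("wrist");np.savez("wrist20.npz",**c);cv2.imwrite(f"pics/w20.png",c["frame"][:,:,::-1])
viewer.capture("side")
p,R,o=pose();print(p.round(4),o["wrist_force"].round(2),o["gripper_width"])
P=cloud(c)
f=np.array([-E171[1],E171[0]])
d=P[...,:2]-NM[:2];X=d@E171[:2];Y=d@f
for x0 in range(-60,70,12):
    m=(abs(X*1000-x0)<2)&(abs(Y)<.009)&(P[...,2]<.1)
    if m.sum(): print(x0,m.sum(),(np.median(P[m][:,2])*1000).round(1))
g=c["frame"].astype(int)
m=(P[...,2]>.058)&(P[...,2]<.1)&(g.min(2)>120)&(abs(X)<.08)&(abs(Y)<.025)
for x0 in (8,12,16,20,30,36,42):
    k=m&(abs(X*1000-x0)<2)
    if k.any(): print("y",x0,(Y[k].min()*1000).round(1),(Y[k].max()*1000).round(1))
Rt=tool(-99,30,171);y=Rt[:,1]
tg=NM+.0346*E171+.0629*Z;pre=tg-.05*y
P1,R1=plan(p,R,pre,Rt,dec=3,claw=0)
E
```

```text
[ 0.4978 -0.2532  0.1529] [ 0.65  0.3  -0.61] 0.042740258262085766
-60 141 24.3
-48 118 30.7
-36 142 37.3
-24 140 44.3
-12 157 50.9
0 155 57.5
12 168 64.3
24 164 71.0
36 164 77.6
60 13 46.5
y 8 -17.5 17.3
y 12 -17.6 17.4
y 16 -11.7 11.5
y 20 -11.7 11.4
y 30 -12.3 11.3
y 36 -12.2 11.2
y 42 -11.8 11.5
n=4 (min 4) L=0.047 A=30.2
[0,0,0.023,-0.001,-0.168,0,0.001],
[0,0,0.023,0.002,-0.168,0.001,0],
[0,0,0.023,0.004,-0.168,0,0.001],
[0,0,0.023,0.008,-0.167,0.001,0],
end err mm [ 0.02  0.23 -0.09]
```

View pics/w20.png

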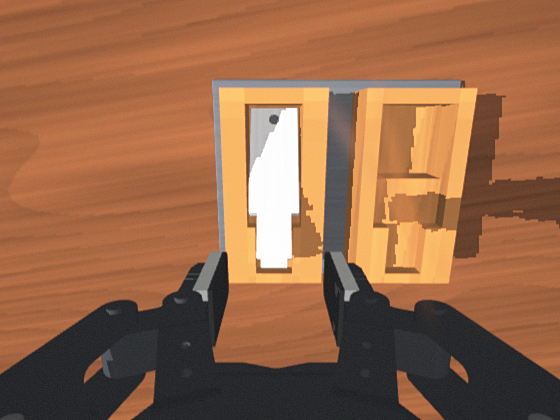

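Call:
drive_tool(
  moves=[
    [0,0,0.023,-0.001,-0.165,0,0],
    [0,0,0.023,0.002,-0.165,0,0],
    [0,0,0.023,0.004,-0.165,0,0],
    [0,0,0.023,0.008,-0.164,0,0],
    [0,0,0,0,0,0,0],
    [0,0,0,0,0,0,0],
  ],
)

```text
time_s: 26.45
tool_pos: [0.4952, -0.2538, 0.1041]
ee_rot: [-1.474, 1.719, -1.005]
wrist_force: [-0.3, -1.0, 1.1]
gripper_width: 0.0427
```

```bash
python3 - <<'E'
from h import *
from avg import avg
p,R=avg(3);print(p.round(4))
Rt=tool(-99,29.2,171);tg=NM+.0355*E171+.0600*Z;print(tg)
P1,R1=plan(p,R,tg,Rt,dec=3,claw=0,n=4)
E
```

```text
std mm [0.04 0.14 1.14] t 26.55
[ 0.4952 -0.254   0.1056]
[ 0.46953706 -0.24894658  0.06      ]
n=4 (min 2) L=0.053 A=0.3
[0,-0.001,0.026,0,0.001,0,0.001],
[0,0,0.026,0,0.001,0,0.001],
[0,-0.001,0.027,0,0.001,0,0.001],
[0,0,0.026,-0.001,0.002,-0.001,0.002],
end err mm [-0.03 -0.14  0.07]
```

Call:
drive_tool(
  moves=[
    [0,-0.001,0.026,0,0.001,0,0.001],
    [0,0,0.026,0,0.001,0,0.001],
    [0,-0.001,0.027,0,0.001,0,0],
    [0,0,0.026,0,0.001,0,0],
    [0,0,0,0,0,0,0],
  ],
)

```text
time_s: 27.1
tool_pos: [0.4684, -0.2475, 0.0584]
ee_rot: [-1.469, 1.72, -1.004]
wrist_force: [0.0, 0.4, 0.2]
gripper_width: 0.0426
```

Call:
drive_tool(
  moves=[
    [1,0,0,0,0,0,0],
    [1,0,0,0,0,0,0],
    [1,0,0,0,0,0,0],
    [1,0,0,0,0,0,0],
  ],
  force=70,
)

```text
time_s: 27.5
tool_pos: [0.4705, -0.2486, 0.0602]
ee_rot: [-1.468, 1.716, -1.007]
wrist_force: [0.2, -0.8, -1.3]
gripper_width: 0.0219
```

Call:
drive_tool(
  moves=[
    [1,0,-0.035,-0.02,0,0,0],
    [1,0,-0.035,-0.02,0,0,0],
    [1,0,-0.035,-0.02,0,0,0],
    [1,0,-0.035,-0.02,0,0,0],
    [1,0,-0.035,-0.02,0,0,0],
    [1,0,0,0,0,0,0],
  ],
)

```text
time_s: 28.1
tool_pos: [0.4702, -0.2493, 0.1645]
ee_rot: [-1.466, 1.713, -1.011]
wrist_force: [0.0, -0.9, -1.5]
gripper_width: 0.0223
```

```bash
python3 - <<'E'
from h import *
from bench import viewer
p,R,o=pose();print(p.round(4),o["wrist_force"].round(2),o["gripper_width"])
c=viewer.capture("side");cv2.imwrite("pics/s21.png",c["frame"][:,:,::-1])
P1,R1=plan(p,R,[.455,-.06,.08],tool(-74.2),dec=3,claw=1)
E
```

```text
[ 0.4702 -0.2493  0.1645] [ 0.01 -0.93 -1.45] 0.02230315572968623
n=5 (min 5) L=0.208 A=38.0
[1,-0.074,0.038,0.001,0.127,-0.108,-0.027],
[1,-0.074,0.037,0.003,0.127,-0.108,-0.027],
[1,-0.075,0.035,0.006,0.127,-0.108,-0.028],
[1,-0.075,0.035,0.009,0.127,-0.107,-0.027],
[1,-0.075,0.034,0.012,0.127,-0.108,-0.028],
end err mm [ 0.07 -0.09  0.05]
```

View pics/s21.png

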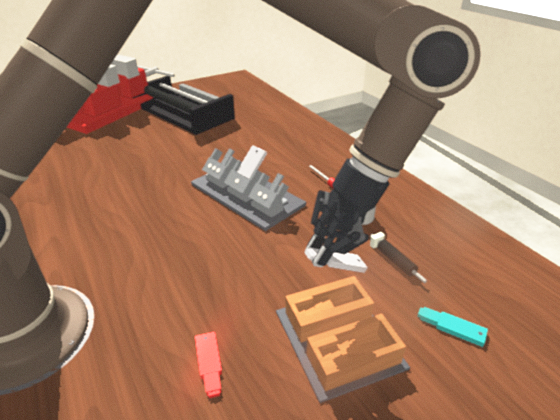

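Call:
drive_tool(
  moves=[
    [1,-0.074,0.034,0.001,0.127,-0.108,-0.027],
    [1,-0.074,0.034,0.003,0.127,-0.108,-0.027],
    [1,-0.075,0.035,0.006,0.127,-0.108,-0.028],
    [1,-0.075,0.036,0.009,0.127,-0.107,-0.027],
    [1,-0.075,0.036,0.012,0.127,-0.108,-0.028],
    [1,0,0,0,0,0,0],
    [1,0,0,0,0,0,0],
  ],
)

```text
time_s: 28.85
tool_pos: [0.454, -0.0576, 0.0782]
ee_rot: [-1.329, 1.008, -0.997]
wrist_force: [-0.4, 0.4, -1.1]
gripper_width: 0.022
```

```bash
python3 - <<'E'
from h import *
from bench import viewer
c=viewer.capture("wrist");cv2.imwrite("pics/w22.png",c["frame"][:,:,::-1])
p,R,o=pose();print(o["time_s"],p.round(4),o["wrist_force"].round(2),o["gripper_width"]);print(R.round(3))
P=cloud(c);g=c["frame"].astype(int)
m=((g.min(2)>150)&(P[...,2]>.03)&(P[...,2]<.12)).astype(np.uint8);m[300:]=0
n,l,s,ce=cv2.connectedComponentsWithStats(m);i=1+s[1:,4].argmax();vs,us=np.nonzero(l==i);Q=P[vs,us]
A=np.c_[Q[:,:2],np.ones(len(Q))];k=np.linalg.lstsq(A,Q[:,2],rcond=None)[0];print(s[i],"slope deg",np.degrees(np.arctan(k[:2])),"z",Q[:,2].min(),Q[:,2].max(),"plate top at tcp",k@[*p[:2],1])
r=cv2.minAreaRect(Q[:,:2].astype(np.float32)*1000);print(r)
E
```

```text
28.9 [ 0.4553 -0.0589  0.0786] [-0.26  0.02 -0.62] 0.02240427080154841
[[ 0.273 -0.005  0.962]
 [-0.962  0.002  0.273]
 [-0.003 -1.    -0.004]]
[  222     4   108   282 24551] slope deg [-0.34428296  0.29353464] z 0.08314871923615214 0.09535348486396145 plate top at tcp 0.09297411667197093
((503.2222900390625, -43.586219787597656), (102.90667724609375, 35.85866165161133), 15.814749717712402)
```

View pics/w22.png

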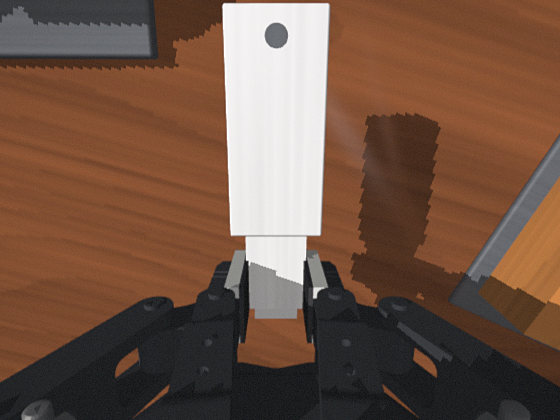

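Call:
drive_tool(
  moves=[
    [1,0,0.04,0,0,0,0],
    [1,0,0.04,0,0,0,0],
    [1,0,0.04,0,0,0,0],
    [1,0,0.026,0,0,0,0],
    [1,0,0.006,0,0,0,0],
    [1,0,0,0,0,0,0],
    [1,0,0,0,0,0,0],
  ],
)

```text
time_s: 29.6
tool_pos: [0.4555, -0.0598, 0.0029]
ee_rot: [-1.328, 1.008, -1.001]
wrist_force: [-1.2, 0.8, -0.7]
gripper_width: 0.0223
```

Call:
drive_tool(
  moves=[
    [0.2,0,0,0,0,0,0],
    [0.2,0,0,0,0,0,0],
    [0.2,0,-0.04,0,0,0,0],
    [0.2,0,-0.06,0,0,0,0],
    [-0.5,0,-0.06,0.04,0,0,0],
    [-0.5,0,0,0.06,0,0,0],
    [-0.5,0,0,0,0,0,0],
  ],
)

```text
time_s: 30.3
tool_pos: [0.5076, -0.0436, 0.0837]
ee_rot: [-1.326, 1.001, -1.0]
wrist_force: [-0.4, 0.5, -0.6]
gripper_width: 0.064
```

```bash
python3 lay.py w23 && python3 - <<'E'
from h import *
p,R,o=pose();print(p.round(4));print(R.round(3))
E
```

```text
30.3 [ 0.5076 -0.0436  0.0837] 0.06396901632331345 [-0.42  0.48 -0.64]
[ 249  145   58  172 8354] z 0.011749680423037347
((497.30169677734375, -47.742454528808594), (119.50471496582031, 35.778526306152344), 15.773681640625)
heel-dir az 15.773681640625005 len 0.11950471743121882 bodywid 0.0357679823591773 heel pt [ 0.5548 -0.0315]
grasp pt (20mm from heel) [ 0.5356 -0.0369]
[ 0.505  -0.0446  0.0829]
[[ 0.275 -0.002  0.961]
 [-0.961  0.002  0.275]
 [-0.002 -1.    -0.002]]
```

View pics/w23.png

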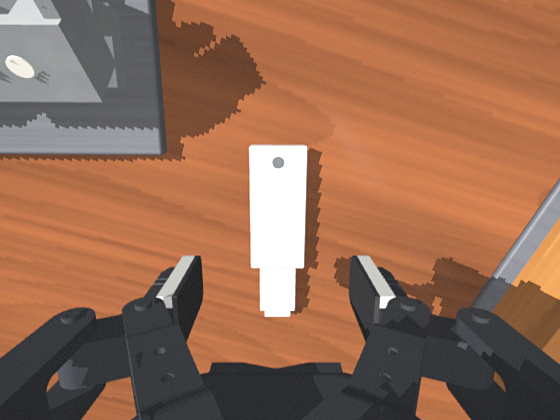

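```bash
python3 - <<'E'
from h import *
p,R,o=pose()
Rt=tool(-74.2,25,195.8);y=Rt[:,1]
tg=np.array([.5317,-.038,.006])
P,R1=plan(p,R,tg-.06*y,Rt,dec=3,claw=-.4)
E
```

```text
n=3 (min 3) L=0.057 A=24.9
[-0.4,0.001,0.015,0.035,-0.184,0.001,-0.001],
[-0.4,0.001,0.01,0.037,-0.185,0.001,0],
[-0.4,0,0.004,0.038,-0.184,0.002,-0.001],
end err mm [-0.15  0.06 -0.05]
```

Call:
drive_tool(
  moves=[
    [-0.4,0.001,0.015,0.035,-0.184,0.001,0],
    [-0.4,0.001,0.01,0.037,-0.185,0.001,0],
    [-0.4,0,0.004,0.038,-0.184,0.002,0],
    [-0.4,0,0,0,0,0,0],
    [-0.4,0,0,0,0,0,0],
  ],
)

```text
time_s: 30.85
tool_pos: [0.5531, -0.033, 0.0571]
ee_rot: [-1.683, 1.276, -0.807]
wrist_force: [-0.1, -1.0, 0.6]
gripper_width: 0.06
```

```bash
python3 lay.py w24 && python3 - <<'E'
from h import *
from avg import avg
p,R=avg(3);print(p.round(4))
Rt=tool(-74.2,25,195.8)
tg=np.array([.5317,-.038,.006])
P,R1=plan(p,R,tg,Rt,dec=3,claw=-.4,n=4)
E
```

```text
30.85 [ 0.5531 -0.033   0.0571] 0.05997732147590308 [-0.05 -1.05  0.65]
[ 242  190   65  129 6736] z 0.011982932514152698
((502.4864196777344, -46.3009147644043), (124.3623275756836, 35.7436637878418), 15.764750480651855)
heel-dir az 15.764750480651854 len 0.12436232278209652 bodywid 0.0357292356940864 heel pt [ 0.5623 -0.0294]
grasp pt (20mm from heel) [ 0.5431 -0.0348]
std mm [0.14 0.14 0.86] t 31.0
[ 0.5529 -0.0334  0.0601]
n=4 (min 2) L=0.058 A=0.3
[-0.4,-0.001,0.029,0.002,0,-0.001,-0.001],
[-0.4,0,0.029,0.002,0.001,-0.001,-0.001],
[-0.4,-0.001,0.029,0.001,0,-0.002,-0.001],
[-0.4,0,0.029,0.002,0.001,-0.001,-0.002],
end err mm [ 0.31 -0.13  0.09]
```

View pics/w24.png

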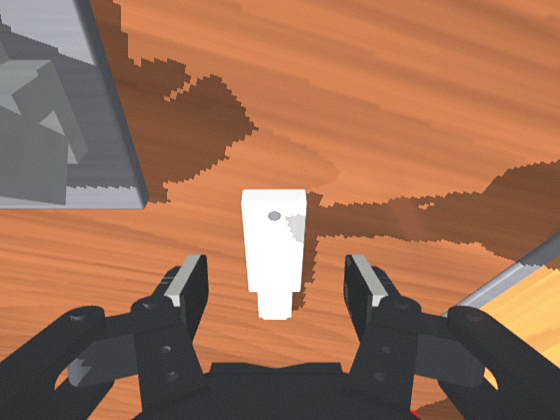

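Call:
drive_tool(
  moves=[
    [-0.4,-0.001,0.029,0.003,0,-0.001,0],
    [-0.4,0,0.029,0.003,0,-0.001,0],
    [-0.4,0,0.029,0.002,0,-0.001,0],
    [-0.4,0,0.02,0.002,0,-0.001,0],
    [-0.4,0,0.008,0,0,0,0],
    [-0.4,0,0,0,0,0,0],
  ],
)

```text
time_s: 31.65
tool_pos: [0.5342, -0.037, 0.0047]
ee_rot: [-1.68, 1.274, -0.805]
wrist_force: [0.3, 0.5, -0.3]
gripper_width: 0.0597
```

Call:
drive_tool(
  moves=[
    [1,0,0,0,0,0,0],
    [1,0,0,0,0,0,0],
    [1,0,0,0,0,0,0],
    [1,0,0,0,0,0,0],
  ],
  force=100,
)

```text
time_s: 32.05
tool_pos: [0.5357, -0.0369, 0.0063]
ee_rot: [-1.678, 1.271, -0.806]
wrist_force: [1.2, 1.3, 4.9]
gripper_width: 0.0324
```

Call:
drive_tool(
  moves=[
    [1,0,-0.03,-0.012,0,0,0],
    [1,0,-0.07,-0.033,0,0,0],
    [1,0,-0.07,-0.033,0,0,0],
    [1,0,-0.07,-0.033,0,0,0],
    [1,0,-0.07,-0.033,0,0,0],
    [1,0,-0.07,-0.033,0,0,0],
    [1,0,0,0,0,0,0],
  ],
)

```text
time_s: 32.75
tool_pos: [0.5373, -0.0388, 0.2207]
ee_rot: [-1.674, 1.268, -0.812]
wrist_force: [0.2, -0.1, -1.2]
gripper_width: 0.0324
```

```bash
python3 held.py h10 .018
```

```text
32.75 [ 0.5373 -0.0388  0.2207] 0.03238698309149071 [ 0.16 -0.06 -1.24] [-0.66  0.72  0.99  1.55 -0.35  1.56 -0.91]
[  216   229   119   140 10117] [-0.02   -0.0747 -0.0813] [0.02   0.0334 0.0204]
plane [-0.0023 -0.4741 -0.0061] pitch deg -25.36 inliers 6697 7891
heel edge (tool) [ 0.     -0.0136  0.0159] heel mid [ 0.     -0.0082  0.0185] plate x dir [ 0.     0.428 -0.904] x mid -0.0001
```

View pics/h10.png

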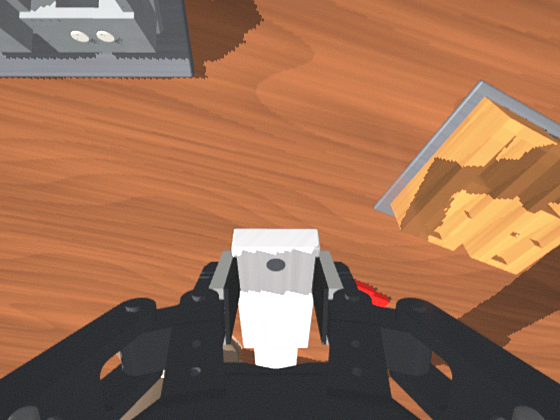

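```bash
python3 - <<'E'
from h import *
p,R,o=pose()
tg,RT=ins_pose(M2,.065,[0,-.0082,.0185],25.6);print(tg)
P,R1=plan(p,R,tg+[0,0,.05],RT,dec=3,claw=1)
E
```

```text
[0.66697831 0.13292981 0.1520724 ]
n=6 (min 6) L=0.215 A=44.4
[1,-0.043,-0.02,0.054,0.164,0,-0.001],
[1,-0.043,-0.013,0.056,0.164,0,-0.001],
[1,-0.043,-0.005,0.058,0.164,0,-0.001],
[1,-0.042,0.002,0.058,0.165,0,-0.001],
[1,-0.043,0.009,0.057,0.164,0,0],
[1,-0.042,0.017,0.055,0.165,0,-0.001],
end err mm [ 0.07 -0.08 -0.22]
```

Call:
drive_tool(
  moves=[
    [1,-0.043,-0.02,0.054,0.164,0,-0.001],
    [1,-0.043,-0.013,0.056,0.164,0,-0.001],
    [1,-0.043,-0.005,0.058,0.164,0,-0.001],
    [1,-0.042,0.002,0.058,0.165,0,-0.001],
    [1,-0.043,0.009,0.057,0.164,0,0],
    [1,-0.042,0.017,0.055,0.165,0,-0.001],
    [1,0,0,0,0,0,0],
    [1,0,0,0,0,0,0],
  ],
)

```text
time_s: 33.65
tool_pos: [0.665, 0.1333, 0.1988]
ee_rot: [-1.053, 0.795, -1.115]
wrist_force: [0.9, -0.7, -1.7]
gripper_width: 0.0321
```

```bash
python3 held.py h11 .018; python3 - <<'E'
from h import *
from avg import avg
p,R=avg(4)
tg,RT=ins_pose(M2,.065,[0,-.0082,.0185],25.6);print(p.round(4),tg)
P,R1=plan(p,R,tg,RT,dec=3,claw=1,n=2)
E
```

```text
33.65 [0.665  0.1333 0.1988] 0.03208500893362667 [ 0.89 -0.72 -1.67] [-0.96  0.5   0.96  1.85 -0.69  0.75 -0.97]
[  216   230   120   139 10125] [-0.02   -0.0745 -0.0816] [0.02   0.0324 0.0198]
plane [-0.0037 -0.4707 -0.0065] pitch deg -25.21 inliers 6714 7857
heel edge (tool) [ 0.     -0.0138  0.0155] heel mid [ 0.     -0.0084  0.018 ] plate x dir [ 0.     0.426 -0.905] x mid -0.0001
std mm [0.25 0.11 0.16] t 33.9
[0.6667 0.1315 0.2   ] [0.66697831 0.13292981 0.1520724 ]
n=2 (min 1) L=0.048 A=0.2
[1,-0.001,0.046,-0.015,0.003,0,0.001],
[1,-0.002,0.045,-0.015,0.002,-0.001,0.001],
end err mm [0.12 0.21 0.06]
```

Call:
drive_tool(
  moves=[
    [1,-0.001,0.046,-0.015,0.003,0,0.001],
    [1,-0.002,0.045,-0.015,0.002,-0.001,0.001],
    [1,0,0,0,0,0,0],
    [1,0,0,0,0,0,0],
  ],
)

```text
time_s: 34.35
tool_pos: [0.6674, 0.1337, 0.1526]
ee_rot: [-1.046, 0.791, -1.118]
wrist_force: [-0.1, -0.0, -0.3]
gripper_width: 0.0321
```

```bash
python3 avg.py 2 25.4 -.0083 .0183 .028; python3 ins.py i14 2 .028 25.4 -.0083 .0183 4 | sed -n 2,3p
```

```text
std mm [0.24 0.3  0.41] t 34.6
heel vs home mm: up 66.7 n 1.3 y 0.9
n=4 (min 1) L=0.039 A=0.1
[1,0,0.008,-0.017,0,0,0],
[1,0.001,0.009,-0.018,0,0,0],
[1,0,0.008,-0.017,0,0.001,-0.001],
[1,0.001,0.009,-0.018,0.001,0,0],
end err mm [-0.16 -0.14 -0.12]
rot err deg [ 0.04  0.08 -0.08]
heel vs home mm: up 66.5 n 1.3 y 1.5
```

View pics/i14side.png

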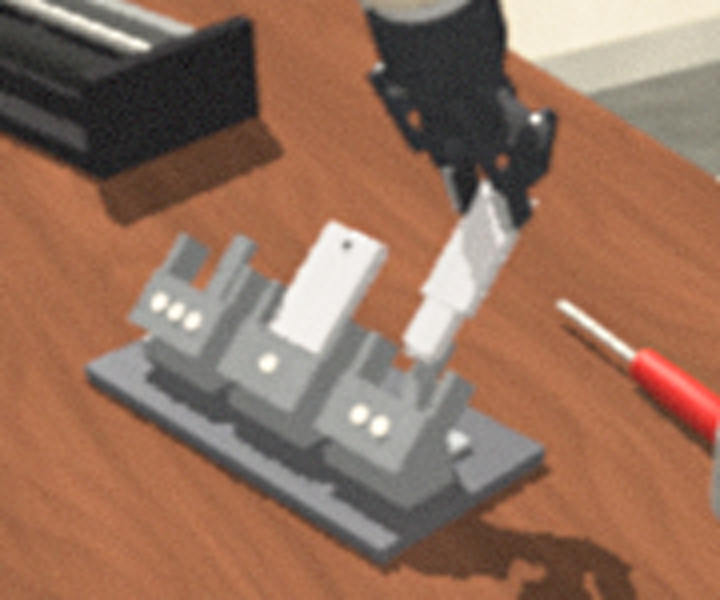

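Call:
drive_tool(
  moves=[
    [1,0.002,0,0,0,0,0],
    [1,0,0.008,-0.017,0,0,0],
    [1,0,0.008,-0.018,0,0,0],
    [1,0,0.008,-0.017,0,0,0],
    [1,0,0.009,-0.018,0,0,0],
    [1,0,0,0,0,0,0],
    [1,0,0,0,0,0,0],
  ],
)

```text
time_s: 35.45
tool_pos: [0.6409, 0.126, 0.125]
ee_rot: [-1.045, 0.79, -1.117]
wrist_force: [-0.1, -0.2, -1.8]
gripper_width: 0.0324
```

```bash
python3 avg.py 2 25.4 -.0083 .0183 .003; python3 ins.py i15 2 .028 25.4 -.0083 .0183 4 | sed -n 1,3p
```

```text
std mm [0.22 0.06 0.18] t 35.7
heel vs home mm: up 27.2 n 1.1 y 0.4
n=4 (min 1) L=0.024 A=0.1
[1,0,0.005,-0.011,0,0,0],
[1,0,0.005,-0.011,0.001,0.001,-0.001],
[1,0,0.006,-0.011,0,0,0],
[1,0.001,0.005,-0.011,0.001,0.001,-0.001],
end err mm [-0.12 -0.12 -0.05]
35.75 [0.6413 0.1261 0.1253] 0.03223777085679083 [-0.01  0.03 -2.68] [-0.88  0.53  0.83  1.98 -0.82  0.58 -0.83]
rot err deg [ 0.08  0.08 -0.07]
heel vs home mm: up 27.2 n 1.1 y 0.5
```

View pics/i15side.png

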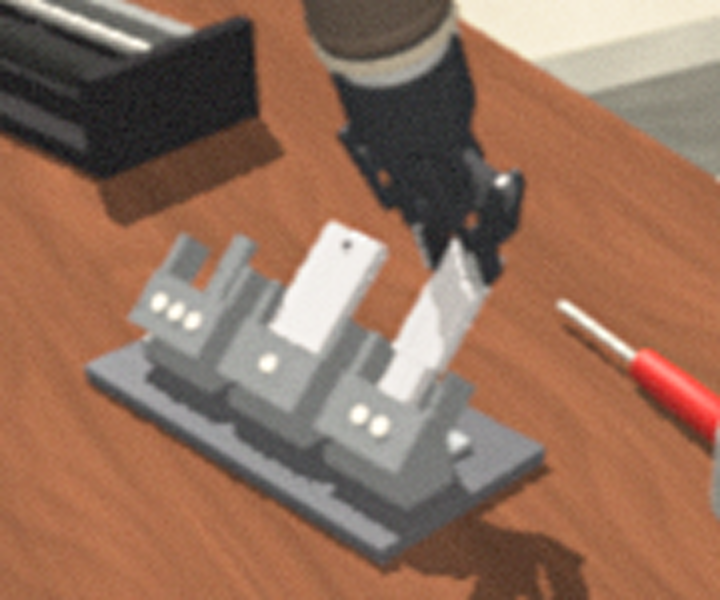

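Tang is entering pocket 2, no contact force. Push on.

Call:
drive_tool(
  moves=[
    [1,0,0.005,-0.011,0,0,0],
    [1,0,0.005,-0.011,0,0,0],
    [1,0,0.006,-0.011,0,0,0],
    [1,0,0.005,-0.011,0,0,0],
    [1,0,0,0,0,0,0],
  ],
)

```text
time_s: 36.35
tool_pos: [0.6236, 0.1211, 0.1072]
ee_rot: [-1.046, 0.791, -1.117]
wrist_force: [-0.3, 0.4, -1.2]
gripper_width: 0.0324
```

Call:
drive_tool(
  moves=[
    [1,0,0.002,-0.004,0,0,0],
    [1,0,0.001,-0.003,0,0,0],
    [1,0,0,0,0,0,0],
  ],
)

```text
time_s: 36.65
tool_pos: [0.6234, 0.1209, 0.1065]
ee_rot: [-1.043, 0.788, -1.118]
wrist_force: [3.7, 2.9, 3.7]
gripper_width: 0.032
```

```bash
python3 ins.py i16 2 0 25.4 -.0083 .0183 4|head -3
```

```text
36.65 [0.6234 0.1209 0.1065] 0.03204142750759273 [3.73 2.91 3.7 ] [-0.86  0.52  0.79  2.04 -0.86  0.52 -0.78]
rot err deg [-0.09  0.07 -0.06]
heel vs home mm: up 0.7 n 1.0 y 0.4
```

Stopping at 0.7 mm, as with the first plate. Confirm with a little more push, then release.

Call:
drive_tool(
  moves=[
    [1,0,0.002,-0.004,0,0,0],
    [1,0,0.002,-0.004,0,0,0],
    [1,0,0,0,0,0,0],
  ],
)

```text
time_s: 37.05
tool_pos: [0.6238, 0.121, 0.1059]
ee_rot: [-1.037, 0.783, -1.12]
wrist_force: [8.8, 3.4, 13.6]
gripper_width: 0.0323
```

Call:
drive_tool(
  moves=[
    [-0.2,0,0,0,0,0,0],
    [-0.2,0,0,0,0,0,0],
    [-0.2,0,-0.03,0,0,0,0],
    [-0.2,0,-0.08,0,0,0,0],
    [-0.2,0,-0.09,0,0,0,0],
    [-0.2,0,-0.09,0,0,0,0],
    [-0.2,0,0,0,0,0,0],
    [-0.2,0,0,0,0,0,0],
  ],
)

```text
time_s: 37.85
tool_pos: [0.571, 0.1077, 0.2383]
ee_rot: [-1.046, 0.79, -1.113]
wrist_force: [-0.3, 0.5, -0.4]
gripper_width: 0.0512
```

```bash
python3 chk.py c2 2 .018; python3 chk.py c3 1 .024; python3 - <<'E'
from h import *
from bench import viewer
for n in ["scene","side"]:
    c=viewer.capture(n);cv2.imwrite(f"pics/{n}_end.png",c["frame"][:,:,::-1])
    a=load(n+"0")["frame"].astype(int);d=abs(a-c["frame"].astype(int)).max(2)
    if n=="scene": print("diff tin",d[290:335,232:270].mean(),"roller",d[278:304,148:222].mean(),"driver",d[322:350,272:368].mean())
E
```

```text
37.85 [0.571  0.1077 0.2383] 0.051242856260774246 [-0.26  0.48 -0.4 ]
plate pts 2451 heel up mm (want 82) 81.9 n top (want 6) 5.7 y [-17.4  18.2]
tilt deg [-1.81 -0.16]
37.9 [0.5709 0.1073 0.2375] 0.05146213989102078 [-0.57 -0.41  0.29]
plate pts 3340 heel up mm (want 82) 82.1 n top (want 6) 5.4 y [-24.4  23. ]
tilt deg [-2.37  0.12]
diff tin 4.387134502923977 roller 4.004158004158004 driver 4.722470238095238
```

View pics/c2.png

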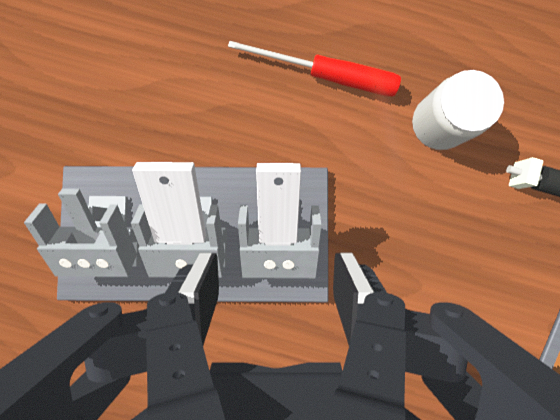

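View pics/scene_end.png

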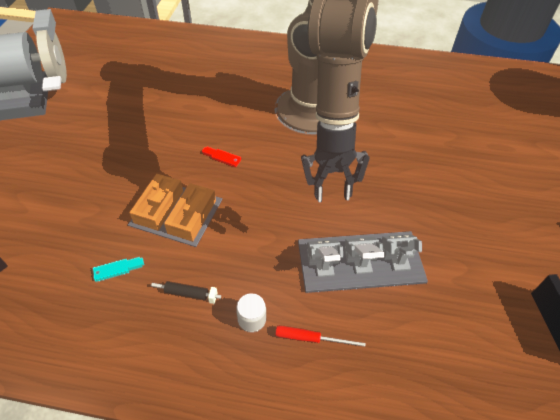

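View pics/side_end.png

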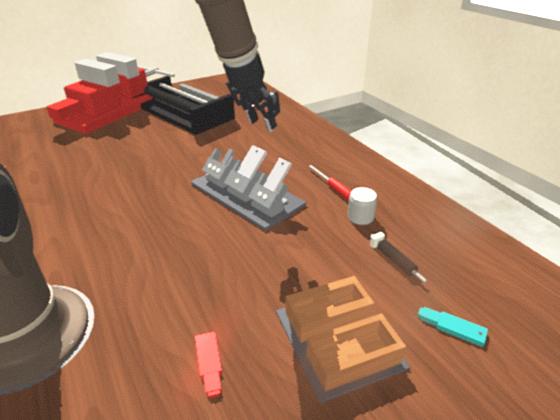

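Both plates are home (heels at 82.1 and 81.9 mm, 82 wanted), the gripper is clear, and the bystanders have not moved.

```bash
python3 -c "
from bench import env
print(env.hand_in())"
```

```text
the job is handed in; nothing more can be done
None
```

Both plates are in the rack, let go, and the job is handed in. The wide plate went into the one-dot pocket first, then the narrow plate into the two-dot pocket. It took about 38 s of the 72 s.

**Method:** I pressed each plate up in its nest and lifted it by the tang. I laid it on the bench, took it again near the heel with the tool tilted, and pushed it in until the shoulders stopped (about 13–17 N).

**Last checks:**
- **Seating:** the heels lie 82.1 mm (wide) and 81.9 mm (narrow) up the slope from the mouth, against 82 mm wanted. Both plates are centred sideways within about 1 mm.
- **Bystanders:** the tin, roller and screwdriver show no change in the overview picture. Pocket 3 is empty and the gripper is clear.

**What did not go to plan:**
- **First try at the wide plate:** a wrist joint came to its limit in the air, so I laid the plate down and took it again at a different tilt.
- **Slight tilt:** both plates measure 2 degrees or so off the exact 45-degree plane, heel slightly low. I put this down to play in the sockets.

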